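# Turn tube blocks wells-up on a sloping stand

### The job

The aluminium tube blocks have dried on the mat, most of them upside down with their wells underneath. Lift the used white tube rack off the sloping stand and stand it in the grey wash tub, then set every block from the mat on the stand, ready to be filled: wells up, flat on the slope, long side running straight up the slope and the lower end resting against the front ledge. Set things down without dropping them, and leave the other things on the bench alone.

Things in the scene. Friction and masses are not known exactly. Their poses are not given: they have to be found in the camera images.
- block_1: aluminium tube block, 90 mm long (x) x 58 mm wide (y) x 36 mm thick (z), 0.3 kg: 24 open wells in one large face, the other one plain with four small black pads. Origin: centre of the padded face; z points out of the wells face (z down: upside down). At the start it lies on the mat either way up, or is absent. It can stand by itself on its 58 x 36 mm end
- block_2: aluminium tube block, 90 mm long (x) x 58 mm wide (y) x 36 mm thick (z), 0.3 kg: 24 open wells in one large face, the other one plain with four small black pads. Origin: centre of the padded face; z points out of the wells face (z down: upside down). At the start it lies on the mat either way up, or is absent. It can stand by itself on its 58 x 36 mm end
- block_3: aluminium tube block, 90 mm long (x) x 58 mm wide (y) x 36 mm thick (z), 0.3 kg: 24 open wells in one large face, the other one plain with four small black pads. Origin: centre of the padded face; z points out of the wells face (z down: upside down). At the start it lies on the mat either way up, or is absent. It can stand by itself on its 58 x 36 mm end
- block_4: aluminium tube block, 90 mm long (x) x 58 mm wide (y) x 36 mm thick (z), 0.3 kg: 24 open wells in one large face, the other one plain with four small black pads. Origin: centre of the padded face; z points out of the wells face (z down: upside down). At the start it lies on the mat either way up, or is absent. It can stand by itself on its 58 x 36 mm end
- rack: used tube rack of white plastic, 105 mm long (x) x 60 mm wide (y) x 46 mm high, 0.12 kg, three rows of six holes; its upper 18 mm is a solid holed slab, good to grip across the 60 mm. Origin: centre of its underside, z out of its top. At the start it lies on the sloping stand with its long side up the slope
- deck: sloping top of the fixed steel stand: plate 350 mm wide (y) x 125 mm long (x), tilted 25 degrees to face the robot, with a ledge 12 mm high along its low edge, nearest the robot. Origin: on the plate, midway along the ledge's inner face; x up the slope, y along the ledge, z out of the plate. Low edge 22 mm above the bench, top edge 75 mm; open at the sides; room for 4 blocks, 92 mm apart
- mat: the grey drying mat fixed to the bench, 290 mm (x) x 310 mm (y) x 3 mm thick; origin: centre of its underside, on the bench
- tub: grey plastic wash tub fixed to the bench, open at the top, outside 220 mm (x) x 170 mm (y) x 70 mm high, walls and floor 5 mm; origin: centre of its underside. Empty at the start
- beaker: bystander: small glass beaker, 66 mm across, 75 mm high; origin at the centre of its base
- flask: bystander: conical glass flask, 84 mm across, 100 mm high; origin at the centre of its base
- tip_box: bystander: grey pipette tip box with clear lid, 80 x 120 x 58 mm; origin at the centre of its base
- pen: bystander: marker pen, 118 mm long (x), 13 mm thick; origin at its underside
- screwdriver: bystander: screwdriver with black handle, 190 mm long (x), lying; origin at its underside
- wash_bottle: bystander: white plastic bottle, 70 mm across, 170 mm high; origin at the centre of its base
Not all that is in view belongs to the job. What is shaped like the block_4 but red is not meant. Leave any green look-alike of the rack alone.

How it is judged:
By the outcome, as a careful person would: the job done as asked, in the order asked, and still so for the second after the job is handed in, with the robot touching nothing.
Of block_1, block_2, block_3, block_4 only 3 to 4 are there at a start; the rules pass over those that are not, and their reading is None.
At some moment in a run one of block_1, block_2, block_3, block_4 may be knocked a few centimetres aside while the robot is not near it.
It also fails if it takes over 210 s, if anything falls off the work surface, if the arm or the gripper's body presses on something with over 40 N, if the wrist force passes 120 N, or if a joint passes its speed limit or range.

### The arm

A 6-joint arm with a two-finger parallel gripper is mounted at the origin on the work surface. World frame = base frame: x ahead of the robot, y to its left, z up, the work surface at z = 0. Lengths are in m, angles in rad, forces in N, time in s.
With the tool pointing down it reaches from about 0.35 to 0.975 m from the base axis. Payload 4.9 kg.
Tool frame: the origin (TCP) lies at the very end of the fingers, on their centre line; the grasp point (between the pads) lies 19 mm behind it; z points along the fingers, y is the line along which they close (so a half turn about z gives the same grasp; the last joint's range is limited). The gripper opens to 85 mm and grips with 20 to 120 N. Pads are 22 mm wide; open, the fingers measure 114 mm over their backs; the gripper's body (76 mm by 85 mm) begins 54 mm behind the grasp point. The pads swing forward as they close: fully open they stand 13 mm farther back than shut.
Start: joints at [1.203, 0.053, 1.613, -0, 1.476, -0.119], TCP at [0.154, 0.606, 0.231] pointing down, gripper open.
Joint ranges: [-3.01, 3.01], [-1.01, 2.22], [0.06, 2.58], [-1.02, 4.17], [0.09, 2.62], [-3.14, 3.14]. Speed limits (rad/s): [2.57, 2.57, 3.14, 3.14, 3.14, 3.14].

### API

Orientations are given as a unit quaternion [w, x, y, z].
In Python, from plant import manip gives the robot as it stands.
- The arm moves only by the tool play_rows, never from a script. Its argument "series" is a list that holds one entry, the list of rows, each a list of 7 numbers: the shift along the world's x, y, z in m, then the turn, a rotation vector about the world's x, y, z in degrees, then the opening, from 0 (shut) to 1 (fully open). In form: [[[dx, dy, dz, rx, ry, rz, grip], ...]]. A call has 1 to 10 rows; each row shifts and turns the commanded pose from where the row before left it; what a row does not reach is not made up. A row lasts 1/10 s, in which the tool goes at most 50 mm and 8.59 degrees, less where a joint would pass 70% of its speed; a pose out of reach is approached as far as the arm can. A call with a gripper value outside its range is refused whole. The fingers move at their own pace and stop on an object; the grip force is fixed at half the most. Time passes only in rows, so rows that do not move let the fingers close. It gives the time, the measured TCP pose, the force, the opening and the grip force at its end, in the units of the state.
- manip.state(): the state, without advancing time (a new reading comes with each control period).
- manip.grab_frame(name): name is "scene" or "side" or "wrist"; returns a dict with "frame" (480x640x3 uint8, blue, green, red), "mtx" (3x3 intrinsics, pixels), "k1" (the pictures are not rectified: a ray, as slopes to the right and down, at radius r is drawn at 1 + k1 r^2 times it, then the intrinsics apply), "R" (3x3) and "t" (3): a world point X has camera coordinates R X + t. Camera axes: x right, y down, z forward; pixel columns grow to the right and rows downward; lengths in m; the calibration is good to about 2 mm. A picture is of the moment at which its call begins. There is no depth.
- manip.job_done(): hands the job in; it is judged then, once.
The state is a dict: "time": time; "joint_pos": joint angles; "joint_vel": joint speeds; "joint_efforts": joint torques, N m; "tool_pos": TCP position; "tool_rot": TCP orientation; "contact_force": force on the tool from outside, world axes, zero at the start; "ft_torque": the same for the moment, N m; "gripper_width": opening from 0.0 (shut) to 1.0 (fully open); "grasp_force": force on a finger pad.
Only numpy, scipy, OpenCV 4.12 (cv2) and the standard library are available. Lean on these libraries where they do the work, as an engineer would, in place of code of your own. Each camera call takes 0.05 s, during which the arm holds its last target. There are 200 camera calls.

## Working session

There is one attempt and no reset: what is moved stays moved. The work goes in short steps, Python scripts to look and compute and a tool call to move; the robot and the scene stay as the last step left them, time stands still between calls to the robot, and variables do not carry over. Pictures are saved under pics/ and viewed, at most 14 in all, crops included, and the job is handed in when it is done.

Besides the shell and the picture viewer there is one more tool, called after ">>>" by a JSON object that holds its "method" and its "body", one argument or row to a line. play_rows: Moves the arm, as the interface text tells. Its arguments: {"type":"object","properties":{"series":{"type":"array"}},"required":["series"]}

```bash
ls; mkdir -p pics; cat > h.py <<'E'
import numpy as np, cv2, sys
from plant import manip
def grab(n):
    f=manip.grab_frame(n); return f
def ray(f,uv):
    K=np.array(f["mtx"]);x=(uv[0]-K[0,2])/K[0,0];y=(uv[1]-K[1,2])/K[1,1]
    rd=np.hypot(x,y);r=rd
    for _ in range(30): r=rd/(1+f["k1"]*r*r)
    s=r/rd if rd>0 else 1
    R=np.array(f["R"]);t=np.array(f["t"]).ravel()
    return -R.T@t, R.T@np.array([x*s,y*s,1])
def onz(f,uv,z):
    o,d=ray(f,uv); return o+d*(z-o[2])/d[2]
def onplane(f,uv,p,n):
    o,d=ray(f,uv); return o+d*(np.dot(p-o,n)/np.dot(d,n))
def proj(f,X):
    c=np.array(f["R"])@np.array(X)+np.array(f["t"]).ravel();x,y=c[0]/c[2],c[1]/c[2]
    s=1+f["k1"]*(x*x+y*y);K=np.array(f["mtx"]);return np.array([K[0,0]*x*s+K[0,2],K[1,1]*y*s+K[1,2]])
E
python3 - <<'E'
from h import *
import pickle
D={}
for n in("scene","side","wrist"):
    f=grab(n);D[n]=f;cv2.imwrite(f"pics/{n}0.png",f["frame"]);o=-np.array(f["R"]).T@np.array(f["t"]).ravel();print(n,o.round(3),np.array(f["R"])[2].round(2),f["k1"],f["mtx"][0][0])
pickle.dump(D,open("d0.pkl","wb"))
print(manip.state())
E
```

```text
pics
scene [1.102 0.741 1.214] [-0.38 -0.48 -0.79] 0.013053533174498809 556.7715039953576
side [-0.292  1.518  1.06 ] [ 0.43 -0.75 -0.51] 0.06436764129411301 610.3754387429082
wrist [0.083 0.624 0.373] [ 0.27 -0.07 -0.96] -0.05198258144840153 410.27903518435824
{'time': 0.15, 'joint_pos': array([ 1.20298597e+00,  5.32553886e-02,  1.61395488e+00,  1.15355180e-05,
        1.47598552e+00, -1.18992203e-01]), 'joint_vel': array([-0.00078062, -0.00243605, -0.00494724,  0.00074313, -0.00062113,
        0.0003747 ]), 'joint_efforts': array([ 2.64151831e-04, -3.94243956e+01, -3.70722163e+01, -9.54035204e-05,
        4.66596670e-03,  1.13072448e-05]), 'tool_pos': array([0.15373254, 0.60531124, 0.23032848]), 'tool_rot': array([-1.98755006e-04,  1.24088908e-01,  9.92270780e-01, -7.76560777e-04]), 'contact_force': array([0.39858013, 0.30414887, 0.4591741 ]), 'ft_torque': array([-0.02969717, -0.00140006,  0.02127579]), 'grasp_force': 0.0, 'gripper_width': 0.9994776984762554}
```

View pics/scene0.png

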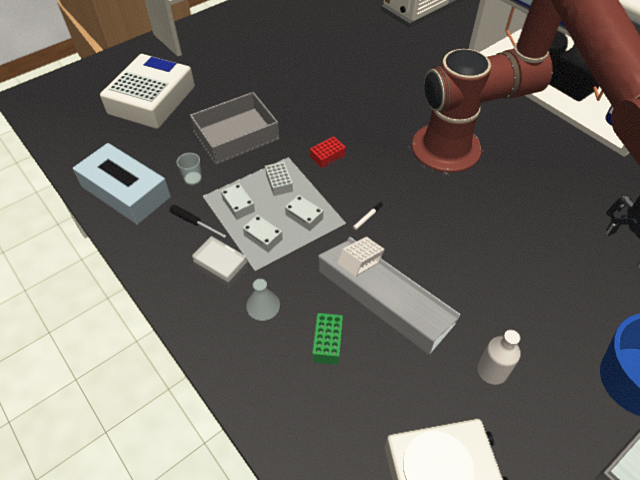

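View pics/side0.png

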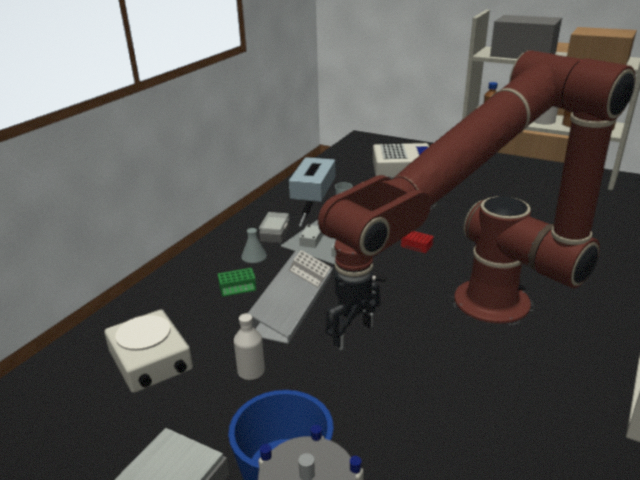

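The scene camera shows three blocks with pads up at (238,200), (263,232) and (304,212). One has wells up at (279,178), and the rack is at (361,255). The stand runs from (335,255) to (445,330), and the tub is at (235,127). The red and green look-alikes are at (328,150) and (328,338).

```bash
python3 - <<'E'
from h import *
import pickle
D=pickle.load(open("d0.pkl","rb"));f=D["scene"];im=f["frame"]
c=cv2.resize(im[150:280,195:350],None,fx=4.6,fy=4.6,interpolation=cv2.INTER_CUBIC);cv2.imwrite("pics/c1.png",c)
c=cv2.resize(im[230:360,310:470],None,fx=4.6,fy=4.6,interpolation=cv2.INTER_CUBIC);cv2.imwrite("pics/c2.png",c)
# rough
for n,uv,z in [("tubTL",(191,124),.07),("tubT",(254,95),.07),("tubR",(278,128),.07),("tubB",(217,160),.0),("beaker",(190,178),0),("flask",(263,312),0),("pen",(367,215),0),("red",(328,155),0.0),("green",(328,355),0),("bottle",(495,378),0),("mat",(288,158),0.003),("mat",(345,222),.003),("mat",(255,269),.003),("mat",(204,195),.003),("b",(238,200),.039),("b",(279,175),.039),("b",(304,210),.039),("b",(263,231),.039),("tip",(220,255),.058)]:
    print(n,onz(f,uv,z)[:2].round(3))
E
```

```text
tubTL [ 0.589 -0.521]
tubT [ 0.36  -0.513]
tubR [ 0.393 -0.339]
tubB [ 0.581 -0.406]
beaker [ 0.684 -0.393]
flask [0.779 0.116]
pen [0.37  0.046]
red [ 0.303 -0.209]
green [0.727 0.306]
bottle [0.466 0.59 ]
mat [ 0.408 -0.274]
mat [0.436 0.028]
mat [ 0.722 -0.001]
mat [ 0.689 -0.306]
b [ 0.637 -0.199]
b [ 0.491 -0.204]
b [ 0.516 -0.054]
b [ 0.647 -0.066]
tip [ 0.784 -0.058]
```

View pics/c1.png

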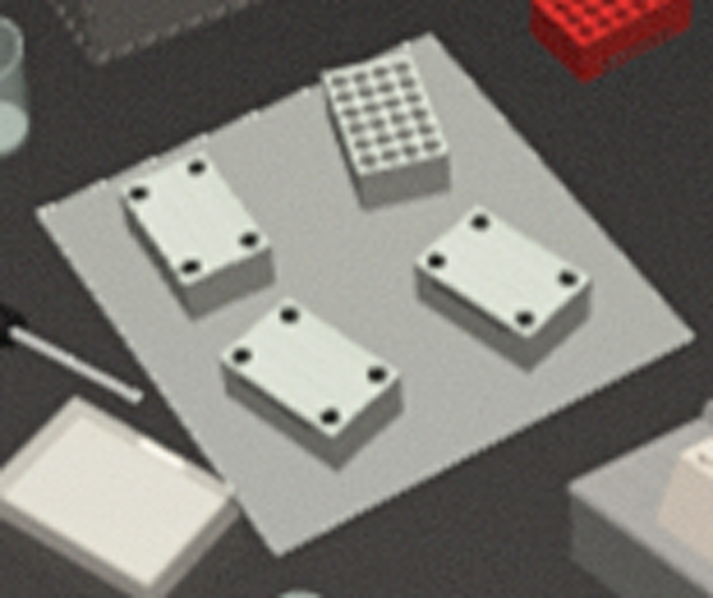

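View pics/c2.png

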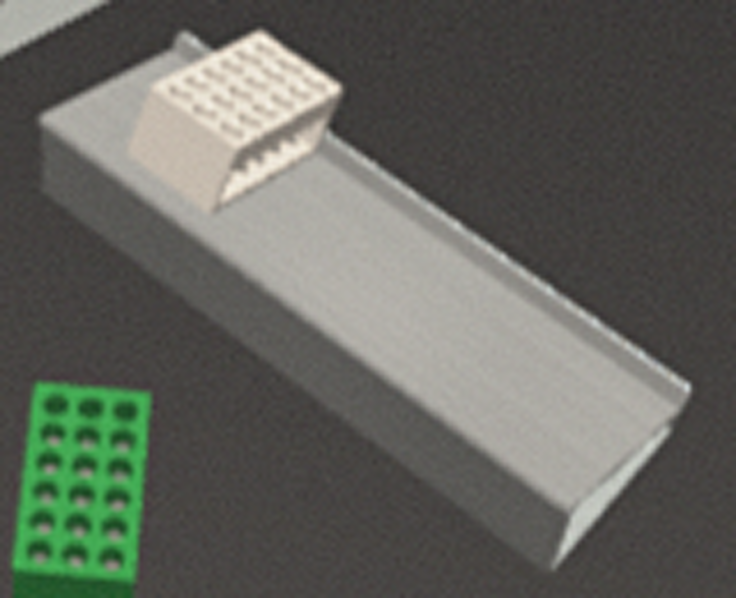

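The crops give me the corners of the blocks, deck and rack. I'll turn these into poses.

```bash
python3 - <<'E'
from h import *
import pickle
D=pickle.load(open("d0.pkl","rb"));f=D["scene"]
c1=lambda p:(195+(p[0]+.5)/4.6-.5,150+(p[1]+.5)/4.6-.5)
c2=lambda p:(310+(p[0]+.5)/4.6-.5,230+(p[1]+.5)/4.6-.5)
B={"A":[(139,193),(197,167),(249,240),(191,267)],"B":[(242,355),(289,315),(376,374),(330,416)],"C":[(436,261),(480,222),(568,278),(525,318)]}
for k,v in B.items():
    P=np.array([onz(f,c1(p),.039)[:2] for p in v]);l=((P[2]-P[1])+(P[3]-P[0]))/2;w=P[0]-P[1]
    print(k,P.mean(0).round(4),"L",np.linalg.norm(l).round(3),np.linalg.norm(w).round(3),"yaw",np.degrees(np.arctan2(l[1],l[0])).round(1),"az",np.degrees(np.arctan2(*P.mean(0)[::-1])).round(1),"r",np.linalg.norm(P.mean(0)).round(3))
W=[(323,72),(402,52),(448,155),(366,172)]
P=np.array([onz(f,c1(p),.039)[:2] for p in W]);l=((P[2]-P[1])+(P[3]-P[0]))/2;print("W",P.mean(0).round(4),np.linalg.norm(l),np.degrees(np.arctan2(l[1],l[0])).round(1),np.linalg.norm(P[0]-P[1]))
T=[onz(f,c2((42,118)),.075),onz(f,c2((567,515)),.075)];L=[onz(f,c2((185,35)),.033),onz(f,c2((690,385)),.033)]
for a in(T,L): print(np.round(a,4),np.linalg.norm(a[1]-a[0]),np.degrees(np.arctan2(*(a[1]-a[0])[1::-1])))
R=[(152,92),(262,30),(343,88),(225,148)]
print([onz(f,c2(p),.095).round(3) for p in R])
E
```

```text
A [ 0.6327 -0.212 ] L 0.07 0.04 yaw 82.9 az -18.5 r 0.667
B [ 0.6448 -0.0737] L 0.07 0.039 yaw 101.4 az -6.5 r 0.649
C [ 0.5127 -0.06  ] L 0.07 0.04 yaw 101.5 az -6.7 r 0.516
W [ 0.4903 -0.2093] 0.093773059997889 71.0 0.05289573410587052
[[0.5967 0.11   0.075 ]
 [0.5468 0.4557 0.075 ]] 0.3492494129021938 98.20038405895636
[[0.4767 0.093  0.033 ]
 [0.4222 0.4332 0.033 ]] 0.34457197380845517 99.09895807099532
[array([0.549, 0.145, 0.095]), array([0.474, 0.151, 0.095]), array([0.467, 0.208, 0.095]), array([0.542, 0.197, 0.095])]
```

```bash
cat >> h.py <<'E'
from scipy.spatial.transform import Rotation as Rn
DO=np.array([.459,.2665,.022]);DY=8.3
DR=Rn.from_euler('z',DY,degrees=True)*Rn.from_euler('y',-25,degrees=True) # deck frame: x up slope
DM=DR.as_matrix()
E
python3 - <<'E'
from h import *
import pickle
D=pickle.load(open("d0.pkl","rb"));f=D["scene"]
c2=lambda p:(310+(p[0]+.5)/4.6-.5,230+(p[1]+.5)/4.6-.5)
R=[(152,92),(262,30),(343,88),(225,148)]
P=np.array([onplane(f,c2(p),DO+DM[:,2]*.046,DM[:,2]) for p in R])
Q=(P-DO)@DM;print(Q.round(4),Q.mean(0).round(4))
l=(Q[0]+Q[3]-Q[1]-Q[2]);print("yaw in deck",np.degrees(np.arctan2(l[1],l[0])))
g=DO+DM@np.array([Q[:,0].mean(),Q[:,1].mean(),.034]);print("grasp pt",g,"tool z",-DM[:,2],"TCP",g-DM[:,2]*.019)
s=manip.state();print(s["tool_pos"],Rn.from_quat(np.roll(s["tool_rot"],-1)).as_matrix().round(3))
t=Rn.from_matrix(np.c_[DM[:,0],-DM[:,1],-DM[:,2]])
for sg in(1,-1):
    t=Rn.from_matrix(np.c_[sg*DM[:,0],-sg*DM[:,1],-DM[:,2]])
    print(sg,(t*Rn.from_quat(np.roll(s["tool_rot"],-1)).inv()).as_rotvec(degrees=True).round(2))
T=[onz(f,p,.07) for p in [(191,124),(254,95),(278,128)]]
print(np.round(T,3), "tub long yaw",np.degrees(np.arctan2(*(T[0]-T[1])[1::-1])), "centre",(T[0]+T[2])/2)
E
```

```text
[[ 0.1093 -0.1263  0.046 ]
 [-0.0026 -0.1308  0.046 ]
 [-0.0015 -0.0716  0.046 ]
 [ 0.1113 -0.074   0.046 ]] [ 0.0541 -0.1007  0.046 ]
yaw in deck 0.5130017638385974
grasp pt [0.50784592 0.17186779 0.07568339] tool z [ 0.41819167  0.06100757 -0.90630779] TCP [0.51579156 0.17302694 0.05846354]
[0.15373254 0.60531124 0.23032848] [[-0.969  0.246 -0.001]
 [ 0.246  0.969 -0.001]
 [ 0.    -0.002 -1.   ]]
1 [  34.77   -1.93 -154.12]
-1 [ -1.22 -25.14  22.21]
[[ 0.589 -0.521  0.07 ]
 [ 0.36  -0.513  0.07 ]
 [ 0.393 -0.339  0.07 ]] tub long yaw -1.9546254684322444 centre [ 0.49088413 -0.43007043  0.07      ]
```

>>> {"method": "play_rows", "body": {
  "series": [
    [[0.02,-0.027,-0.004,-0.12,-2.51,2.22,1],[0.02,-0.027,-0.004,-0.12,-2.51,2.22,1],[0.02,-0.027,-0.004,-0.12,-2.51,2.22,1],[0.02,-0.027,-0.004,-0.12,-2.51,2.22,1],[0.02,-0.027,-0.004,-0.12,-2.51,2.22,1],[0.02,-0.027,-0.004,-0.12,-2.51,2.22,1],[0.02,-0.027,-0.004,-0.12,-2.51,2.22,1],[0.02,-0.027,-0.004,-0.12,-2.51,2.22,1],[0.02,-0.027,-0.004,-0.12,-2.51,2.22,1],[0.02,-0.027,-0.004,-0.12,-2.51,2.22,1]]
  ]
}}

```text
time: 1.15
tool_pos: [0.3543, 0.3346, 0.1909]
tool_rot: [0.216, -0.072, 0.974, 0.016]
contact_force: [0.2, 0.2, 0.3]
gripper_width: 1.006
grasp_force: 0.0
```

>>> {"method": "play_rows", "body": {
  "series": [
    [[0.02,-0.027,-0.004,0,0,0,1],[0.02,-0.027,-0.004,0,0,0,1],[0.02,-0.027,-0.004,0,0,0,1],[0.02,-0.027,-0.004,0,0,0,1],[0.02,-0.027,-0.004,0,0,0,1],[0.02,-0.027,-0.004,0,0,0,1],[0,0,0,0,0,0,1]]
  ]
}}

```text
time: 1.85
tool_pos: [0.4749, 0.1707, 0.1665]
tool_rot: [0.215, -0.068, 0.974, 0.016]
contact_force: [-0.4, 0.3, -0.4]
gripper_width: 0.998
grasp_force: 0.0
```

```bash
cat >> h.py <<'E'
import json
def st(log=True):
    s=manip.state();
    R=Rn.from_quat(np.roll(s["tool_rot"],-1))
    if log: open("log.jsonl","a").write(json.dumps([list(map(float,s[k])) for k in("joint_pos","tool_pos","tool_rot")])+"\n")
    return s,np.array(s["tool_pos"]),R
def go(p,z,y,near=True,grip=.019):
    """target grasp pt p, tool z, tool y (either sign) -> shift, rotvec deg from now"""
    s,t,R=st();z=np.array(z)/np.linalg.norm(z);y=np.array(y,float);y-=z*(y@z);y/=np.linalg.norm(y)
    best=None
    for sg in(1,-1):
        Rt=Rn.from_matrix(np.c_[np.cross(sg*y,z),sg*y,z]);v=(Rt*R.inv()).as_rotvec(degrees=True)
        if best is None or np.linalg.norm(v)<np.linalg.norm(best[1]): best=(Rt,v)
    T=np.array(p)+grip*z
    print("t",round(s["time"],2),"pos",t.round(4),"d",(T-t).round(4),"rot",best[1].round(2),"g",round(s["gripper_width"],3),round(s["grasp_force"],1),"F",np.round(s["contact_force"],1))
    return T-t,best[1]
E
python3 - <<'E'
from h import *
g=DO+DM@np.array([.0541,-.1007,.034]);go(g,-DM[:,2],DM[:,1]);print(DM[:,2].round(4),np.degrees(st()[0]["joint_pos"]).round(1))
E
```

```text
t 1.85 pos [0.4749 0.1707 0.1665] d [ 0.0408  0.0024 -0.1081] rot [-0.04 -0.11  0.28] g 0.998 0.0 F [-0.4  0.3 -0.4]
[-0.4182 -0.061   0.9063] [ 12.3 -28.5 127.8  -2.1  55.9 -84.9]
```

>>> {"method": "play_rows", "body": {
  "series": [
    [[-0.007,-0.005,-0.004,0,0,0.3,1],[0.012,0.002,-0.026,0,0,0,1],[0.012,0.002,-0.026,0,0,0,1],[0.012,0.002,-0.026,0,0,0,1],[0.012,0.001,-0.026,0,0,0,1],[0,0,0,0,0,0,1],[0,0,0,0,0,0,0],[0,0,0,0,0,0,0],[0,0,0,0,0,0,0],[0,0,0,0,0,0,0]]
  ]
}}

```text
time: 2.85
tool_pos: [0.5155, 0.1763, 0.0616]
tool_rot: [0.217, -0.073, 0.973, 0.018]
contact_force: [-6.8, 0.1, 6.9]
gripper_width: 0.689
grasp_force: 65.6
```

>>> {"method": "play_rows", "body": {
  "series": [
    [[0,0,0,0,0,0,0],[0,0,0,0,0,0,0],[0,0,0,0,0,0,0],[-0.008,-0.001,0.018,0,0,0,0],[-0.008,-0.001,0.018,0,0,0,0],[0,0,0.03,0,0,0,0],[0,0,0.03,0,0,0,0],[0,0,0.03,0,0,0,0],[0,0,0,0,0,0,0]]
  ]
}}

```text
time: 3.75
tool_pos: [0.5018, 0.1744, 0.1926]
tool_rot: [0.221, -0.073, 0.972, 0.018]
contact_force: [0.3, 0.4, -1.1]
gripper_width: 0.687
grasp_force: 65.7
```

```bash
python3 - <<'E'
from h import *
# tub: rack centred, long axis along tub x(yaw -2); grasp pt height 5+36(+1)
print("over tub");go([.485,-.43,.16],[0,0,-1],[0,1,0]);print(np.degrees(st()[0]["joint_pos"]).round(1))
f=grab("scene");cv2.imwrite("pics/rackup.png",cv2.resize(f["frame"][60:360,140:540],None,fx=2,fy=2))
E
```

```text
over tub
t 3.75 pos [0.5018 0.1744 0.1926] d [-0.0168 -0.6044 -0.0516] rot [-2.07 25.6  -8.46] g 0.687 65.7 F [ 0.3  0.4 -1.1]
[ 11.8 -25.8 123.5  -1.5  56.6 -86.3]
```

View pics/rackup.png

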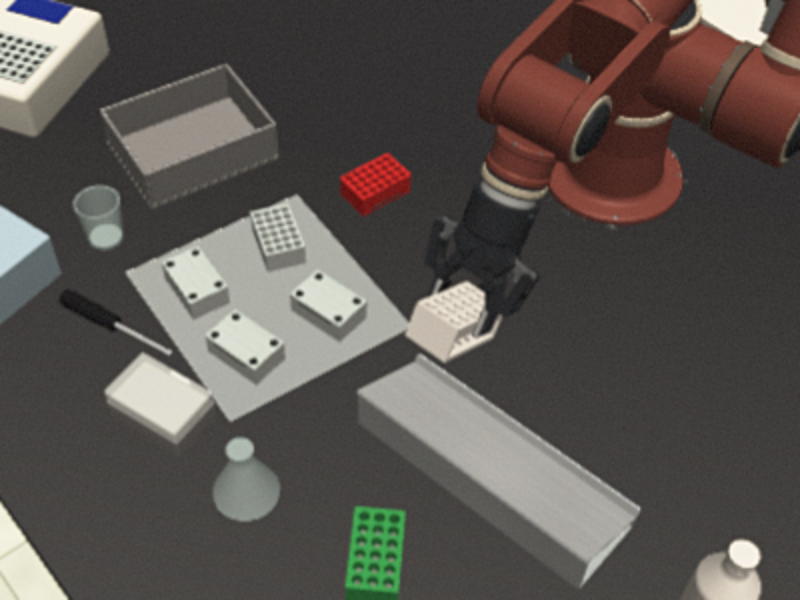

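```bash
python3 - <<'E'
from h import *
import pickle
f=pickle.load(open("d0.pkl","rb"))["scene"]
P=np.array([onz(f,p,.07)[:2] for p in [(191.5,115),(253,94),(278,122),(216,142.5)]]);print(P.round(3),P.mean(0))
E
```

```text
[[ 0.566 -0.556]
 [ 0.36  -0.519]
 [ 0.377 -0.361]
 [ 0.574 -0.404]] [ 0.46902111 -0.46005061]
```

>>> {"method": "play_rows", "body": {
  "series": [
    [[0,-0.03,0,-0.2,2.56,-0.85,0],[0,-0.038,0,-0.2,2.56,-0.85,0],[0,-0.038,0,-0.2,2.56,-0.85,0],[0,-0.038,0,-0.2,2.56,-0.85,0],[0,-0.038,0,-0.2,2.56,-0.85,0],[0,-0.038,0,-0.2,2.56,-0.85,0],[0,-0.038,0,-0.2,2.56,-0.85,0],[0,-0.038,0,-0.2,2.56,-0.85,0],[0,-0.038,0,-0.2,2.56,-0.85,0],[0,-0.038,0,-0.2,2.56,-0.85,0]]
  ]
}}

```text
time: 4.8
tool_pos: [0.4976, -0.1994, 0.1831]
tool_rot: [-0.008, 0.001, 1.0, 0.001]
contact_force: [-0.7, 0.4, -0.7]
gripper_width: 0.693
grasp_force: 65.6
```

>>> {"method": "play_rows", "body": {
  "series": [
    [[0,-0.038,0,0,0,0,0],[0,-0.038,0,0,0,0,0],[0,-0.038,0,0,0,0,0],[0,-0.038,0,0,0,0,0],[0,-0.038,0,0,0,0,0],[0,-0.038,0,0,0,0,0],[0,0,0,0,0,0,0],[0,0,0,0,0,0,0]]
  ]
}}

```text
time: 5.6
tool_pos: [0.4979, -0.4261, 0.1828]
tool_rot: [-0.007, 0.001, 1.0, 0.002]
contact_force: [-0.2, -0.2, -1.1]
gripper_width: 0.688
grasp_force: 65.7
```

>>> {"method": "play_rows", "body": {
  "series": [
    [[-0.007,-0.009,0,0,0,-3,0],[-0.007,-0.009,0,0,0,-3,0],[-0.007,-0.008,0,0,0,-3,0],[-0.007,-0.008,0,0,0,-2,0],[0,0,-0.03,0,0,0,0],[0,0,-0.04,0,0,0,0],[0,0,-0.04,0,0,0,0],[0,0,-0.03,0,0,0,0],[0,0,-0.011,0,0,0,0],[0,0,0,0,0,0,0]]
  ]
}}

```text
time: 6.6
tool_pos: [0.4698, -0.4583, 0.0319]
tool_rot: [-0.008, 0.096, 0.995, 0.002]
contact_force: [-0.1, -0.0, -1.3]
gripper_width: 0.69
grasp_force: 65.7
```

>>> {"method": "play_rows", "body": {
  "series": [
    [[0,0,-0.002,0,0,0,0],[0,0,-0.002,0,0,0,0],[0,0,-0.002,0,0,0,0],[0,0,0,0,0,0,0]]
  ]
}}

```text
time: 7.0
tool_pos: [0.4713, -0.4607, 0.0293]
tool_rot: [-0.005, 0.096, 0.995, 0.0]
contact_force: [-0.5, -1.3, -1.1]
gripper_width: 0.689
grasp_force: 65.7
```

```bash
python3 - <<'E'
from h import *
s,t,R=st();print(t,s["contact_force"],R.as_matrix().round(3))
f=grab("scene");cv2.imwrite("pics/tub.png",cv2.resize(f["frame"][60:260,150:400],None,fx=3,fy=3))
E
```

```text
[ 0.47125136 -0.46069161  0.02927261] [-0.46356063 -1.27230226 -1.12614754] [[-0.981  0.192 -0.011]
 [ 0.192  0.981  0.001]
 [ 0.011 -0.001 -1.   ]]
```

View pics/tub.png

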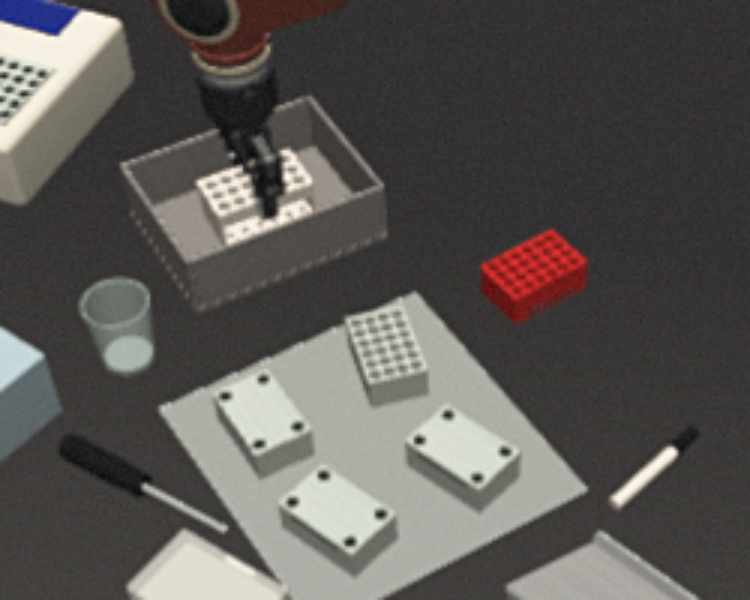

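The rack hangs inside the tub at (255,190), clear of the walls. I'll lower it until it makes contact.

>>> {"method": "play_rows", "body": {
  "series": [
    [[0,0,-0.002,0,0,0,0],[0,0,-0.002,0,0,0,0],[0,0,0,0,0,0,0],[0,0,0,0,0,0,0]]
  ]
}}

```text
time: 7.45
tool_pos: [0.4709, -0.4602, 0.0242]
tool_rot: [-0.006, 0.096, 0.995, 0.001]
contact_force: [-0.2, -0.3, -0.1]
gripper_width: 0.688
grasp_force: 65.8
```

>>> {"method": "play_rows", "body": {
  "series": [
    [[0,0,-0.001,0,0,0,0],[0,0,-0.001,0,0,0,0],[0,0,0,0,0,0,0],[0,0,0,0,0,0,0]]
  ]
}}

```text
time: 7.85
tool_pos: [0.4712, -0.4608, 0.0238]
tool_rot: [-0.006, 0.096, 0.995, 0.0]
contact_force: [-2.6, 2.1, 6.1]
gripper_width: 0.692
grasp_force: 66.6
```

>>> {"method": "play_rows", "body": {
  "series": [
    [[0,0,0,0,0,0,1],[0,0,0,0,0,0,1],[0,0,0,0,0,0,1],[0,0,0,0,0,0,1],[0,0,0.02,0,0,0,1],[0,0,0.04,0,0,0,1],[0,0,0.04,0,0,0,1],[0,0,0.04,0,0,0,1],[0,0,0.04,0,0,0,1],[0,0,0,0,0,0,1]]
  ]
}}

```text
time: 8.85
tool_pos: [0.4734, -0.4632, 0.211]
tool_rot: [-0.001, 0.096, 0.995, -0.004]
contact_force: [0.6, -0.2, 1.4]
gripper_width: 1.002
grasp_force: 0.0
```

```bash
cat > kin.py <<'E'
from h import *
from scipy.optimize import least_squares
D0=[[1.20298597e+00,5.32553886e-02,1.61395488e+00,1.1535518e-05,1.47598552e+00,-1.18992203e-01],[.15373254,.60531124,.23032848],[-1.98755006e-04,1.24088908e-01,9.9227078e-01,-7.76560777e-04]]
def fk(q,P):
    h,e1,L2,a3,d4,d6=P
    Ry=lambda a:Rn.from_euler('y',a).as_matrix();Rz=lambda a:Rn.from_euler('z',a).as_matrix()
    R=Rz(q[0]);p=np.array([0,0,h])+R@[e1,0,0];R=R@Ry(q[1]);p=p+R@[0,0,L2];R=R@Ry(q[2]);p=p+R@[a3,0,d4]
    R=R@Rz(q[3]*S[0])@Ry(q[4])@Rz(q[5]*S[1]+S[2]);return p+R@[0,0,d6],R
S=[1,1,0.]
E
python3 - <<'E'
import kin;from kin import *
st();L=[json.loads(l) for l in open("log.jsonl")]+[D0]
for s4 in(1,-1):
  for s6 in(1,-1):
    kin.S[:]=[s4,s6,0.];print(s4,s6,[np.round((Rn.from_quat(np.roll(r,-1))*Rn.from_matrix(fk(q,[0]*6)[1]).inv()).as_rotvec(degrees=True),1).tolist() for q,p,r in L[:1]+L[-2:]])
    print([np.round((Rn.from_matrix(fk(q,[0]*6)[1]).inv()*Rn.from_quat(np.roll(r,-1))).as_rotvec(degrees=True),1).tolist() for q,p,r in L])
def res(P): return np.concatenate([fk(q,P)[0]-p for q,p,_ in L]+[(np.array(P)-[.4,.05,.4,.0,.4,.25])*1e-3])
s=least_squares(res,[.4,.05,.4,.0,.4,.25]);print(s.x,np.abs(s.fun).max())
print([np.degrees(l[0]).round(0).tolist() for l in L])
E
```

```text
1 1 [[37.5, 5.4, -81.6], [-0.3, -0.7, -90.0], [-0.1, -0.1, -90.0]]
[[-0.0, -0.0, 90.0], [-0.0, -0.0, 90.0], [-0.0, -0.0, 90.0], [-0.0, -0.0, 90.0], [-0.0, -0.0, 90.0], [0.0, -0.0, 90.0], [0.0, 0.0, 90.0]]
1 -1 [[-33.3, -4.8, 72.4], [0.5, 1.3, 169.1], [-0.0, -0.1, -76.4]]
[[-0.0, 0.0, -79.8], [-0.0, 0.0, -79.8], [-0.0, -0.0, -82.5], [-0.0, -0.0, -82.5], [-0.0, 0.0, -168.8], [-0.0, 0.0, -169.1], [0.0, 0.0, 76.4]]
-1 1 [[33.5, 7.3, -80.7], [-0.2, 0.2, -89.9], [-0.1, -0.1, -90.0]]
[[3.0, 2.5, 87.6], [3.0, 2.5, 87.6], [2.1, 1.8, 88.3], [2.1, 1.8, 88.3], [0.1, 0.9, 89.6], [0.1, 0.9, 89.9], [-0.0, 0.0, 90.0]]
-1 -1 [[-36.3, -7.9, 73.4], [-0.5, 0.6, 169.2], [-0.0, -0.1, -76.4]]
[[2.7, -2.7, -82.2], [2.7, -2.7, -82.2], [1.9, -1.9, -84.2], [1.9, -1.9, -84.2], [0.9, -0.9, -169.2], [0.9, -0.9, -169.2], [-0.0, 0.0, 76.4]]
[0.8424915  0.00238106 0.99385012 0.49310331 0.59004143 1.06750982] 0.05965148086772146
[[12.0, -29.0, 128.0, -2.0, 56.0, -85.0], [12.0, -29.0, 128.0, -2.0, 56.0, -85.0], [12.0, -26.0, 124.0, -1.0, 57.0, -86.0], [12.0, -26.0, 124.0, -1.0, 57.0, -86.0], [-51.0, 19.0, 95.0, -0.0, 67.0, -129.0], [-51.0, 9.0, 88.0, -0.0, 83.0, -130.0], [69.0, 3.0, 92.0, 0.0, 85.0, -7.0]]
```

```bash
cat > kin.py <<'E'
from h import *
from scipy.optimize import least_squares
D0=[[1.20298597e+00,5.32553886e-02,1.61395488e+00,1.1535518e-05,1.47598552e+00,-1.18992203e-01],[.15373254,.60531124,.23032848],[-1.98755006e-04,1.24088908e-01,9.9227078e-01,-7.76560777e-04]]
Ry=lambda a:Rn.from_euler('y',a).as_matrix();Rz=lambda a:Rn.from_euler('z',a).as_matrix()
def fk(q,P):
    h,e1,L2,a3,d4,d6,oy,b2=P
    R=Rz(q[0]);p=np.array([0,0,h])+R@[e1,oy,0];R=R@Ry(q[1]);p=p+R@[b2,0,L2];R=R@Ry(q[2]);p=p+R@[a3,0,d4]
    R=R@Rz(q[3])@Ry(q[4])@Rz(q[5]+np.pi/2);return p+R@[0,0,d6],R
LO=np.array([-3.01,-1.01,.06,-1.02,.09,-3.14]);HI=np.array([3.01,2.22,2.58,4.17,2.62,3.14])
def ident():
    L=[json.loads(l) for l in open("log.jsonl")]+[D0];g=np.array([.2,0,.4,.0,.4,.25,.07,0])
    s=least_squares(lambda P:np.concatenate([fk(q,P)[0]-p for q,p,_ in L]+[(P-g)*2e-3]),g)
    return s.x,max(np.linalg.norm(fk(q,s.x)[0]-p) for q,p,_ in L)
def ik(p,R,q0,P):
    def r(q):
        a,B=fk(q,P);return np.r_[(a-p)*5,Rn.from_matrix(R@B.T).as_rotvec()]
    s=least_squares(r,np.clip(q0,LO+1e-3,HI-1e-3),bounds=(LO,HI));return s.x,np.linalg.norm(s.fun)
E
python3 -c "
from kin import *
P,e=ident();print(P.round(4),e)"
```

```text
[0.2379 0.     0.4263 0.0957 0.6099 0.2794 0.0742 0.    ] 3.718103356089342e-06
```

```bash
cat >> kin.py <<'E'
def tool(ps,th,sg=1):
    ps,th=np.radians([ps,th]);z=np.array([np.sin(th)*np.cos(ps),np.sin(th)*np.sin(ps),-np.cos(th)]);y=sg*np.array([-np.sin(ps),np.cos(ps),0]);return np.c_[np.cross(y,z),y,z]
rng=np.random.default_rng(0)
def best(g,R,P,n=6,seeds=()):
    out=[]
    p=np.array(g)+.019*R[:,2];az=np.arctan2(p[1],p[0])
    for k in range(n):
        q0=np.array([az,.2,1.6,rng.choice([0,.0,1.5,3]),1.2,rng.uniform(-2.5,2.5)])
        q,e=ik(p,R,q0,P)
        if e<2e-3 and q[4]>.2 and not any(np.abs(q-o).max()<.05 for o in out): out.append(q)
    return out
E
python3 - <<'E'
from kin import *
P,_=ident()
def show(n,g,ps,th):
    for sg in(1,-1):
        o=best(g,tool(ps,th,sg),P,5)
        print(n,ps,th,sg,[np.degrees(q).round(0).astype(int).tolist() for q in o])
for n,g,yaw in (("A",[.633,-.212,.03],83),("C",[.513,-.06,.03],101)):
    for ps in (yaw,yaw-180):
        for th in (45,30): show(n,g,ps,th)
show("stand",[.55,-.06,.06],0,-45);show("stand",[.55,-.06,.06],0,-60)
show("regr",[.55,-.06,.06],0,45);show("regr",[.55,-.06,.06],0,30)
g=DO+DM@np.array([.05,-.138,.025]);show("pl",g,8.3,-20);show("pl",g,8.3,-35)
g=DO+DM@np.array([.05,.138,.025]);show("pl",g,8.3,-20);show("pl",g,8.3,-35)
E
```

```text
A 83 45 1 [[-39, 34, 85, 37, 89, 138]]
A 83 45 -1 [[-39, 34, 85, 37, 89, -42]]
A 83 30 1 [[-35, 28, 89, 27, 80, 143]]
A 83 30 -1 [[-35, 28, 89, 27, 80, -37]]
A -97 45 1 [[-9, 26, 96, -50, 66, 23]]
A -97 45 -1 [[-9, 26, 96, -50, 66, -157]]
A -97 30 1 [[-14, 22, 97, -34, 62, 10]]
A -97 30 -1 [[-14, 22, 97, -34, 62, -170]]
C 101 45 1 [[-31, 20, 105, 32, 89, 128]]
C 101 45 -1 [[-31, 20, 105, 32, 89, -52]]
C 101 30 1 [[-27, 13, 109, 24, 79, 133]]
C 101 30 -1 [[-27, 13, 109, 24, 79, -47]]
C -79 45 1 [[6, 8, 119, -53, 61, 25]]
C -79 45 -1 []
C -79 30 1 [[-1, 3, 119, -36, 57, 8]]
C -79 30 -1 [[-1, 3, 119, -36, 57, -172]]
stand 0 -45 1 [[-10, 32, 84, -8, 108, -100]]
stand 0 -45 -1 [[-10, 32, 84, -8, 108, 80]]
stand 0 -60 1 [[-10, 41, 77, -10, 121, -100]]
stand 0 -60 -1 [[-10, 41, 77, -10, 121, 80]]
regr 0 45 1 [[-21, -14, 136, 46, 20, -149]]
regr 0 45 -1 [[-21, -14, 136, 46, 20, 31]]
regr 0 30 1 [[-18, -10, 128, 16, 34, -119]]
regr 0 30 -1 [[-18, -10, 128, 16, 34, 61]]
pl 8.3 -20 1 [[7, 14, 101, 0, 85, -91]]
pl 8.3 -20 -1 [[7, 14, 101, 0, 85, 89]]
pl 8.3 -35 1 [[7, 23, 93, -1, 99, -91]]
pl 8.3 -35 -1 [[7, 23, 93, -1, 99, 89]]
pl 8.3 -20 1 [[31, 23, 89, 8, 86, -69]]
pl 8.3 -20 -1 [[31, 23, 89, 8, 86, 111]]
pl 8.3 -35 1 [[29, 32, 81, 12, 101, -71]]
pl 8.3 -35 -1 [[29, 32, 81, 12, 101, 109]]
```

```bash
cat >> kin.py <<'E'
def plan(ps,th,g,grip=.022,P=None,sgs=(1,-1)):
    """from the present pose to grasp pt g with tool (ps,th): shift, rotvec, joints"""
    s,t,R=st();print("t",round(s["time"],2),"pos",t.round(4),"g",round(s["gripper_width"],3),round(s["grasp_force"],1),"F",np.round(s["contact_force"],1))
    for sg in sgs:
        Rt=tool(ps,th,sg);T=np.array(g)+grip*Rt[:,2];v=Rn.from_matrix(Rt@R.as_matrix().T).as_rotvec(degrees=True)
        q,e=ik(T,Rt,s["joint_pos"],P) if P is not None else (np.zeros(6),0)
        print(" sg",sg,"T",T.round(4),"d",(T-t).round(4),"rot",v.round(2),np.linalg.norm(v).round(0),"q",np.degrees(q).round(0),round(e,4))
def dirv(ps): return np.array([np.cos(np.radians(ps)),np.sin(np.radians(ps)),0])
E
python3 - <<'E'
from kin import *
P,_=ident()
for ps in(-78.5,101.5):
    for sg in(1,-1):
        v=Rn.from_matrix(tool(8.3,-50,sg)@tool(ps,40,sg).T).as_rotvec(degrees=True);print(ps,v.round(1),np.linalg.norm(v))
    plan(ps,40,np.array([.5127,-.06,.030])-.012*dirv(ps),P=P)
for sg in(1,-1): v=Rn.from_matrix(tool(8.3,25,sg)@tool(71-180,0,sg).T).as_rotvec(degrees=True);print(sg,v)
E
```

```text
-78.5 [56.  79.7 66.9] 118.1699997918848
-78.5 [56.  79.7 66.9] 118.1699997918848
t 8.85 pos [ 0.4734 -0.4632  0.211 ] g 1.002 0.0 F [ 0.6 -0.2  1.4]
 sg 1 T [ 0.5131 -0.0621  0.0131] d [ 0.0397  0.4011 -0.1979] rot [-29.52 -30.44 -64.39] 77.0 q [  5.   6. 120. -48.  59.  21.] 0.0
 sg -1 T [ 0.5131 -0.0621  0.0131] d [ 0.0397  0.4011 -0.1979] rot [-32.86  33.36 107.13] 117.0 q [   5.    6.  120.  -48.   59. -159.] 0.0
101.5 [-80.7  56.7 -71.6] 121.86440117705875
101.5 [-80.7  56.7 -71.6] 121.86440117705875
t 8.85 pos [ 0.4734 -0.4632  0.211 ] g 1.002 0.0 F [ 0.6 -0.2  1.4]
 sg 1 T [ 0.5123 -0.0579  0.0131] d [ 0.0389  0.4053 -0.1979] rot [ 33.79 -32.77 107.42] 117.0 q [ -17.   11.  107.   12.   76. -180.] 0.7605
 sg -1 T [ 0.5123 -0.0579  0.0131] d [ 0.0389  0.4053 -0.1979] rot [ 30.1   29.65 -64.74] 77.0 q [-30.  18. 105.  29.  86. -51.] 0.0
1 [-23.01205493 -19.07107727 115.13154971]
-1 [-23.01205493 -19.07107727 115.13154971]
```

>>> {"method": "play_rows", "body": {
  "series": [
    [[0.004,0.028,-0.008,2.5,2.47,-5.4,1],[0.004,0.028,-0.008,2.5,2.47,-5.4,1],[0.004,0.028,-0.01,2.5,2.47,-5.4,1],[0.004,0.028,-0.01,2.5,2.47,-5.4,1],[0.004,0.028,-0.01,2.5,2.47,-5.4,1],[0.004,0.028,-0.01,2.5,2.47,-5.4,1],[0.004,0.028,-0.01,2.5,2.47,-5.4,1],[0.004,0.028,-0.01,2.5,2.47,-5.4,1],[0.004,0.028,-0.01,2.5,2.47,-5.4,1],[0.004,0.028,-0.01,2.5,2.47,-5.4,1]]
  ]
}}

```text
time: 9.85
tool_pos: [0.5109, -0.179, 0.1052]
tool_rot: [-0.229, 0.527, 0.796, 0.19]
contact_force: [0.5, 0.2, -0.3]
gripper_width: 1.0
grasp_force: 0.0
```

>>> {"method": "play_rows", "body": {
  "series": [
    [[0.004,0.028,-0.01,2.5,2.47,-5.4,1],[0.004,0.028,-0.01,2.5,2.47,-5.4,1],[0,0,0,0,0,0,1],[0,0,0,0,0,0,1]]
  ]
}}

```text
time: 10.25
tool_pos: [0.5183, -0.1241, 0.0855]
tool_rot: [-0.266, 0.595, 0.726, 0.221]
contact_force: [-0.2, -0.0, 0.3]
gripper_width: 0.999
grasp_force: 0.0
```

```bash
python3 - <<'E'
from kin import *
P,e=ident();print(e)
plan(101.5,40,np.array([.5127,-.06,.030])-.012*dirv(101.5),P=P,sgs=[-1]);print(np.degrees(st()[0]["joint_pos"]).round(0))
f=grab("scene");cv2.imwrite("pics/c.png",cv2.resize(f["frame"][140:290,190:390],None,fx=4,fy=4))
E
```

```text
3.2080320302412684e-06
t 10.25 pos [ 0.5183 -0.1241  0.0855] g 0.999 0.0 F [-0.2 -0.   0.3]
 sg -1 T [ 0.5123 -0.0579  0.0131] d [-0.0061  0.0662 -0.0723] rot [-0.58  0.15  0.25] 1.0 q [-30.  18. 105.  29.  86. -51.] 0.0
[-35.  16. 100.  27.  95. -52.]
```

View pics/c.png

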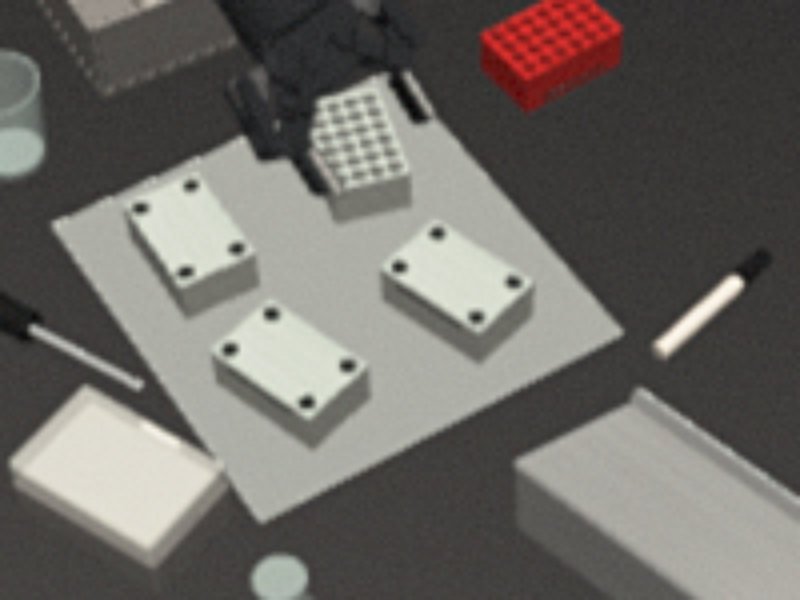

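Block C is still where it was, with pads at (400,267) and (512,283) in the crop. The gripper is lined up behind it.

>>> {"method": "play_rows", "body": {
  "series": [
    [[0.0065,0.0045,0.003,-0.6,0.15,0.25,1],[-0.003,0.015,-0.0185,0,0,0,1],[-0.003,0.016,-0.0185,0,0,0,1],[-0.003,0.0155,-0.019,0,0,0,1],[-0.003,0.0155,-0.0185,0,0,0,1],[0,0,0,0,0,0,1],[0,0,0,0,0,0,0],[0,0,0,0,0,0,0],[0,0,0,0,0,0,0],[0,0,0,0,0,0,0]]
  ]
}}

```text
time: 11.3
tool_pos: [0.5155, -0.0595, 0.0167]
tool_rot: [-0.262, 0.595, 0.728, 0.217]
contact_force: [2.5, -3.9, 6.5]
gripper_width: 0.668
grasp_force: 65.7
```

>>> {"method": "play_rows", "body": {
  "series": [
    [[0,0,0,0,0,0,0],[0,0,0,0,0,0,0],[0,0,0.02,0,0,0,0],[0,0,0.04,0,0,0,0],[0,0,0.04,0,0,0,0],[0,0,0.03,0,0,0,0],[0,0,0,0,0,0,0],[0,0,0,0,0,0,0]]
  ]
}}

```text
time: 12.1
tool_pos: [0.5131, -0.0581, 0.1441]
tool_rot: [-0.264, 0.595, 0.727, 0.216]
contact_force: [-0.2, 0.7, -3.7]
gripper_width: 0.666
grasp_force: 65.0
```

```bash
python3 - <<'E'
from kin import *
P,e=ident();print(e)
plan(8.3,-50,[.50,-.045,.063],P=P,sgs=[-1]);print(np.degrees(st()[0]["joint_pos"]).round(0),st()[2].as_matrix().round(3))
E
```

```text
1.1161612122038862e-06
t 12.1 pos [ 0.5131 -0.0581  0.1441] g 0.666 65.0 F [-0.2  0.7 -3.7]
 sg -1 T [ 0.4833 -0.0474  0.0489] d [-0.0298  0.0106 -0.0953] rot [-80.48  56.71 -71.64] 122.0 q [ -7.  29.  90. -13. 109.  75.] 0.0
[-30.   7. 103.  29.  98. -45.] [[-0.152  0.98  -0.126]
 [ 0.752  0.198  0.629]
 [ 0.641  0.001 -0.767]]
```

>>> {"method": "play_rows", "body": {
  "series": [
    [[-0.002,0.001,0,-5.03,3.54,-4.48,0],[-0.002,0.001,0,-5.03,3.54,-4.48,0],[-0.002,0.001,0,-5.03,3.54,-4.48,0],[-0.002,0.001,0,-5.03,3.54,-4.48,0],[-0.002,0.001,0,-5.03,3.54,-4.48,0],[-0.002,0.001,0,-5.03,3.54,-4.48,0],[-0.002,0.001,0,-5.03,3.54,-4.48,0],[-0.002,0.001,0,-5.03,3.54,-4.48,0],[-0.002,0.001,0,-5.03,3.54,-4.48,0],[-0.002,0.001,0,-5.03,3.54,-4.48,0]]
  ]
}}

```text
time: 13.1
tool_pos: [0.4917, -0.0472, 0.1419]
tool_rot: [-0.096, 0.902, 0.368, -0.204]
contact_force: [-0.2, -0.7, -2.9]
gripper_width: 0.668
grasp_force: 64.7
```

>>> {"method": "play_rows", "body": {
  "series": [
    [[-0.002,0,0,-5.03,3.54,-4.48,0],[-0.002,0,0,-5.03,3.54,-4.48,0],[-0.002,0,0,-5.03,3.54,-4.48,0],[-0.002,0,0,-5.03,3.54,-4.48,0],[-0.002,0,0,-5.03,3.54,-4.48,0],[0,0,0,-5.03,3.54,-4.48,0],[0,0,-0.02,0,0,0,0],[0,0,-0.03,0,0,0,0],[0,0,-0.03,0,0,0,0],[0,0,0,0,0,0,0]]
  ]
}}

```text
time: 14.1
tool_pos: [0.4787, -0.0471, 0.0585]
tool_rot: [0.029, 0.902, 0.067, -0.425]
contact_force: [-1.8, -0.1, -3.6]
gripper_width: 0.669
grasp_force: 64.7
```

```bash
python3 - <<'E'
from kin import *
P,e=ident();print(e)
plan(8.3,-50,[.50,-.045,.0622],P=P,sgs=[-1])
f=grab("scene");cv2.imwrite("pics/c3.png",cv2.resize(f["frame"][140:290,240:440],None,fx=4,fy=4))
E
```

```text
1.0005161296872643e-06
t 14.1 pos [ 0.4787 -0.0471  0.0585] g 0.669 64.7 F [-1.8 -0.1 -3.6]
 sg -1 T [ 0.4833 -0.0474  0.0481] d [ 0.0046 -0.0003 -0.0104] rot [-0.23 -0.46 -0.1 ] 1.0 q [ -7.  29.  90. -13. 109.  75.] 0.0
```

View pics/c3.png

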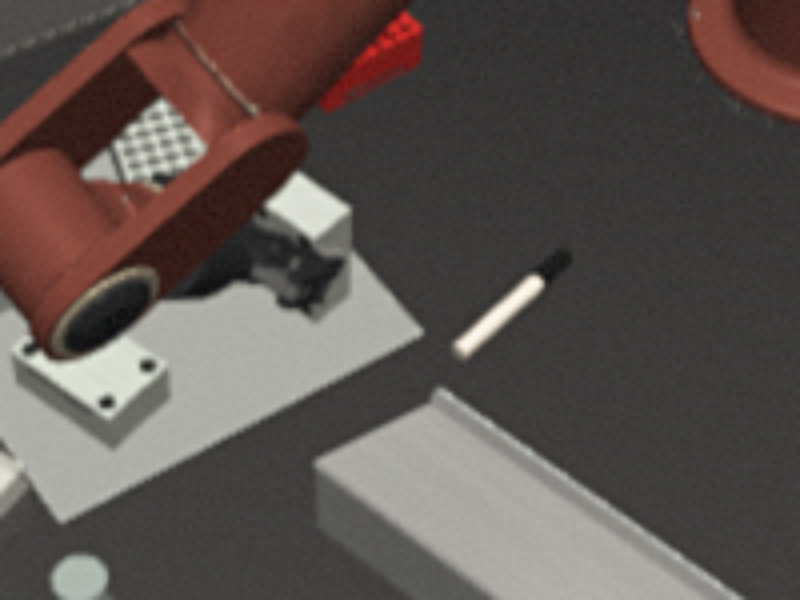

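The block is upright in the gripper at (310,240), just above the mat. I'll lower it to contact.

>>> {"method": "play_rows", "body": {
  "series": [
    [[0.002,0,-0.005,-0.2,-0.5,-0.1,0],[0,0,-0.003,0,0,0,0],[0,0,-0.002,0,0,0,0],[0,0,0,0,0,0,0]]
  ]
}}

```text
time: 14.55
tool_pos: [0.4858, -0.0478, 0.0553]
tool_rot: [0.032, 0.907, 0.064, -0.416]
contact_force: [0.5, 0.7, -2.7]
gripper_width: 0.667
grasp_force: 64.8
```

>>> {"method": "play_rows", "body": {
  "series": [
    [[0,0,-0.001,0,0,0,0],[0,0,-0.001,0,0,0,0],[0,0,0,0,0,0,0],[0,0,0,0,0,0,0]]
  ]
}}

```text
time: 14.95
tool_pos: [0.4854, -0.0477, 0.0528]
tool_rot: [0.032, 0.906, 0.064, -0.417]
contact_force: [-0.7, -0.6, -3.1]
gripper_width: 0.669
grasp_force: 64.8
```

>>> {"method": "play_rows", "body": {
  "series": [
    [[0,0,-0.002,0,0,0,0],[0,0,-0.002,0,0,0,0],[0,0,0,0,0,0,0],[0,0,0,0,0,0,0]]
  ]
}}

```text
time: 15.35
tool_pos: [0.4859, -0.0478, 0.0516]
tool_rot: [0.032, 0.906, 0.064, -0.418]
contact_force: [-0.7, 0.7, 7.9]
gripper_width: 0.668
grasp_force: 65.7
```

>>> {"method": "play_rows", "body": {
  "series": [
    [[0,0,-0.001,0,0,0,0],[0,0,0,0,0,0,0],[0,0,0,0,0,0,0]]
  ]
}}

```text
time: 15.65
tool_pos: [0.486, -0.0478, 0.0515]
tool_rot: [0.032, 0.906, 0.064, -0.418]
contact_force: [-1.2, -0.0, 12.4]
gripper_width: 0.668
grasp_force: 66.2
```

>>> {"method": "play_rows", "body": {
  "series": [
    [[0,0,0,0,0,0,1],[0,0,0,0,0,0,1],[0,0,0,0,0,0,1],[0,0,0,0,0,0,1],[0.015,0.002,0.013,0,0,0,1],[0.03,0.004,0.026,0,0,0,1],[0.03,0.004,0.026,0,0,0,1],[0.01,0.002,0.04,0,0,0,1],[0,0,0.045,0,0,0,1],[0,0,0,0,0,0,1]]
  ]
}}

```text
time: 16.65
tool_pos: [0.5736, -0.036, 0.2049]
tool_rot: [0.034, 0.909, 0.063, -0.412]
contact_force: [0.4, -0.6, 1.1]
gripper_width: 0.997
grasp_force: 0.0
```

>>> {"method": "play_rows", "body": {
  "series": [
    [[-0.02,-0.003,0.005,1.2,-8.2,0,1],[-0.02,-0.003,0.005,1.2,-8.2,0,1],[-0.02,-0.003,0.005,1.2,-8.2,0,1],[-0.02,-0.003,0.005,1.2,-8.2,0,1],[-0.02,-0.003,0,1.2,-8.2,0,1],[-0.02,-0.003,0,1.2,-8.2,0,1],[-0.02,-0.003,0,1.2,-8.2,0,1],[-0.02,-0.003,0,1.2,-8.2,0,1],[-0.02,-0.003,0,1.2,-8.2,0,1],[-0.01,-0.001,0,1.2,-8.2,0,1]]
  ]
}}

```text
time: 17.65
tool_pos: [0.3964, -0.0677, 0.217]
tool_rot: [-0.024, 0.959, 0.068, 0.274]
contact_force: [3.1, 14.1, 19.7]
gripper_width: 1.004
grasp_force: 0.0
```

```bash
python3 - <<'E'
from kin import *
P,e=ident();print(e)
plan(8.3,35,[.482,-.047,.063],P=P,sgs=[-1]);print(np.degrees(st()[0]["joint_pos"]).round(0))
f=grab("scene");cv2.imwrite("pics/c4.png",cv2.resize(f["frame"][140:290,240:440],None,fx=4,fy=4));
import pickle;pickle.dump(f,open("f4.pkl","wb"))
E
```

```text
9.899331795672038e-07
t 17.65 pos [ 0.3964 -0.0677  0.217 ] g 1.004 0.0 F [ 3.1 14.1 19.7]
 sg -1 T [ 0.4945 -0.0452  0.045 ] d [ 0.0981  0.0225 -0.172 ] rot [-0.1  -3.08  0.  ] 3.0 q [-24. -24. 140.  30.  37.  38.] 0.0
[-36. -58. 140.  23.  75.  44.]
```

View pics/c4.png

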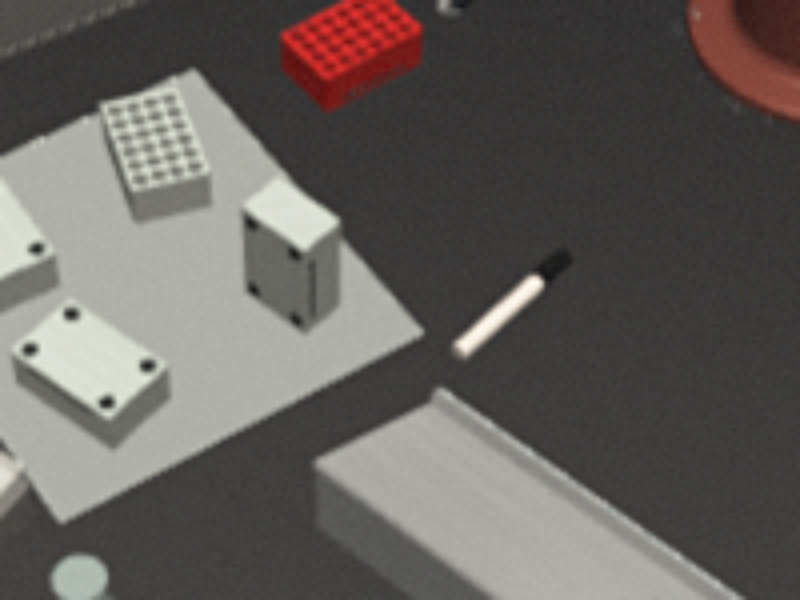

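>>> {"method": "play_rows", "body": {
  "series": [
    [[0.02,0.005,0,0,0,0,1],[0.02,0.005,0,0,-1.5,0,1],[0.01,0.005,-0.02,0,-1.5,0,1],[0,0,0,0,0,0,1]]
  ]
}}

```text
time: 18.1
tool_pos: [0.445, -0.0517, 0.194]
tool_rot: [-0.023, 0.953, 0.069, 0.295]
contact_force: [-0.9, -0.3, -0.7]
gripper_width: 1.0
grasp_force: 0.0
```

```bash
python3 - <<'E'
from kin import *
import pickle
f=pickle.load(open("f4.pkl","rb"))
c=[(243,207),(280,178),(340,218),(305,252)]
Q=np.array([onz(f,(240+(u+.5)/4-.5,140+(v+.5)/4-.5),.093)[:2] for u,v in c]);print(Q.round(4),Q.mean(0))
w=(Q[2]-Q[1]+Q[3]-Q[0]);print("width dir",np.degrees(np.arctan2(w[1],w[0])))
P,e=ident()
g=np.r_[Q.mean(0)-.006*dirv(8.3),.063];print(g)
plan(8.3,35,g,P=P,sgs=[-1]);print(np.degrees(st()[0]["joint_pos"]).round(0))
E
```

```text
[[ 0.5104 -0.0757]
 [ 0.4746 -0.0807]
 [ 0.4659 -0.0267]
 [ 0.503  -0.0181]] [ 0.48845243 -0.05029511]
width dir 98.22614327290125Traceback (most recent call last):
  File "<stdin>", line 8, in <module>
ValueError: operands could not be broadcast together with shapes (2,) (3,)
```

>>> {"method": "play_rows", "body": {
  "series": [
    [[-0.009,-0.003,-0.025,0,0,0,1],[-0.009,-0.003,-0.026,0,0,0,1],[0.0136,0.002,-0.0197,0,0,0,1],[0.0136,0.002,-0.0197,0,0,0,1],[0,0,0,0,0,0,1]]
  ]
}}

```text
time: 18.6
tool_pos: [0.4541, -0.0541, 0.1043]
tool_rot: [-0.023, 0.953, 0.068, 0.295]
contact_force: [-0.5, -0.6, -0.8]
gripper_width: 0.998
grasp_force: 0.0
```

```bash
python3 - <<'E'
from kin import *
P,e=ident()
plan(8.3,35,[.4826,-.0495,.063],P=P,sgs=[-1]);print(np.degrees(st()[0]["joint_pos"]).round(0))
E
```

```text
t 18.6 pos [ 0.4541 -0.0541  0.1043] g 0.998 0.0 F [-0.5 -0.6 -0.8]
 sg -1 T [ 0.4951 -0.0477  0.045 ] d [ 0.041   0.0064 -0.0594] rot [-0.12 -0.62  0.03] 1.0 q [-24. -23. 140.  31.  37.  37.] 0.0
[-29. -40. 143.  26.  51.  42.]
```

>>> {"method": "play_rows", "body": {
  "series": [
    [[0.0137,0.002,-0.0198,0,-0.6,0,1],[0.0137,0.002,-0.0198,0,0,0,1],[0.0137,0.0025,-0.0198,0,0,0,1],[0,0,0,0,0,0,1],[0,0,0,0,0,0,0],[0,0,0,0,0,0,0],[0,0,0,0,0,0,0],[0,0,0,0,0,0,0],[0,0,0,0,0,0,0],[0,0,0,0,0,0,0]]
  ]
}}

```text
time: 19.6
tool_pos: [0.4978, -0.0494, 0.0507]
tool_rot: [-0.02, 0.95, 0.068, 0.305]
contact_force: [-5.1, 0.6, 8.4]
gripper_width: 0.671
grasp_force: 65.7
```

>>> {"method": "play_rows", "body": {
  "series": [
    [[0,0,0.02,0,0,0,0],[0,0,0.04,0,0,0,0],[0,0,0.04,0,0,0,0],[0,0,0.04,0,0,0,0],[0,0,0,0,0,0,0],[0,0,0,0,0,0,0]]
  ]
}}

```text
time: 20.2
tool_pos: [0.4964, -0.0489, 0.1889]
tool_rot: [-0.02, 0.95, 0.069, 0.304]
contact_force: [-0.1, -0.0, -3.5]
gripper_width: 0.675
grasp_force: 65.5
```

```bash
cat >> kin.py <<'E'
def place(x,y,z,th,sg=-1,P=None,ps=DY):
    T=DO+DM@np.array([x,y,z]);plan(ps,th,T,0,P,[sg])
    s,t,R=st(False);print(" TCP in deck",(DM.T@(t-DO)).round(4))
E
python3 - <<'E'
from kin import *
P,e=ident();print(DM.round(3))
place(.053,.138,.050,-29.5,P=P);place(.0487,.138,.0087,-29.5,P=P)
for k in range(1,5): # mid path check
    a=k/5
E
```

```text
[[ 0.897 -0.144 -0.418]
 [ 0.131  0.99  -0.061]
 [ 0.423  0.     0.906]]
t 20.2 pos [ 0.4964 -0.0489  0.1889] g 0.675 65.5 F [-0.1 -0.  -3.5]
 sg -1 T [0.4657 0.4069 0.0897] d [-0.0307  0.4559 -0.0992] rot [-9.140e+00  6.428e+01 -2.000e-02] 65.0 q [ 30.  26.  83.  10.  99. 110.] 0.0
 TCP in deck [ 0.0629 -0.3175  0.1549]
t 20.2 pos [ 0.4964 -0.0489  0.1889] g 0.675 65.5 F [-0.1 -0.  -3.5]
 sg -1 T [0.4791 0.4089 0.0505] d [-0.0173  0.4578 -0.1385] rot [-9.140e+00  6.428e+01 -2.000e-02] 65.0 q [ 29.  30.  81.  10.  96. 109.] 0.0
 TCP in deck [ 0.0629 -0.3175  0.1549]
```

>>> {"method": "play_rows", "body": {
  "series": [
    [[-0.002,0.03,0,-0.7,4.94,0,0],[-0.002,0.035,0,-0.7,4.94,0,0],[-0.002,0.035,0,-0.7,4.94,0,0],[-0.002,0.035,0,-0.7,4.94,0,0],[-0.002,0.035,0,-0.7,4.94,0,0],[-0.002,0.035,0,-0.7,4.94,0,0],[-0.002,0.035,0,-0.7,4.94,0,0],[-0.002,0.035,0,-0.7,4.94,0,0],[-0.002,0.035,0,-0.7,4.94,0,0],[-0.002,0.035,0,-0.7,4.94,0,0]]
  ]
}}

```text
time: 21.2
tool_pos: [0.4752, 0.2973, 0.1852]
tool_rot: [0.01, 0.989, 0.071, -0.13]
contact_force: [1.0, 0.3, -2.1]
gripper_width: 0.674
grasp_force: 65.4
```

>>> {"method": "play_rows", "body": {
  "series": [
    [[-0.003,0.035,0,-0.7,4.94,0,0],[-0.003,0.035,0,-0.7,4.94,0,0],[-0.003,0.035,0,-0.7,4.94,0,0],[0,0,-0.03,0,0,0,0],[0,0,-0.03,0,0,0,0],[0,0,-0.02,0,0,0,0],[0,0,0,0,0,0,0],[0,0,0,0,0,0,0]]
  ]
}}

```text
time: 22.0
tool_pos: [0.4672, 0.4008, 0.1075]
tool_rot: [0.018, 0.964, 0.069, -0.255]
contact_force: [0.4, 0.1, -1.6]
gripper_width: 0.671
grasp_force: 65.5
```

```bash
python3 - <<'E'
from kin import *
P,e=ident();place(.05,.138,.0130,-29.5,P=P)
f=grab("scene");cv2.imwrite("pics/p1.png",cv2.resize(f["frame"][190:370,300:500],None,fx=3,fy=3))
E
```

```text
t 22.0 pos [0.4672 0.4008 0.1075] g 0.671 65.5 F [ 0.4  0.1 -1.6]
 sg -1 T [0.4785 0.4088 0.0549] d [ 0.0113  0.008  -0.0525] rot [-0.02 -0.11  0.11] 0.0 q [ 29.  30.  81.  10.  97. 110.] 0.0
 TCP in deck [0.061  0.1317 0.0658]
```

View pics/p1.png

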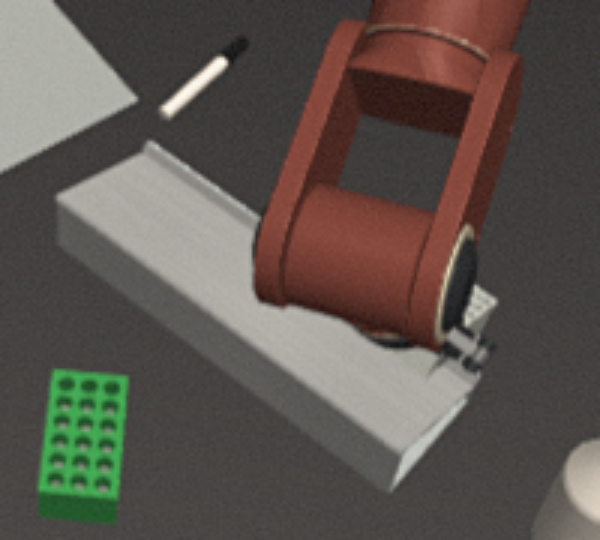

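>>> {"method": "play_rows", "body": {
  "series": [
    [[0.0045,0.003,-0.015,0,0,0,0],[0.0045,0.003,-0.015,0,0,0,0],[0.0045,0.002,-0.0155,0,0,0,0],[0,0,0,0,0,0,0],[0,0,0,0,0,0,0]]
  ]
}}

```text
time: 22.55
tool_pos: [0.4807, 0.409, 0.0614]
tool_rot: [0.018, 0.964, 0.069, -0.255]
contact_force: [-0.1, -0.4, -2.6]
gripper_width: 0.674
grasp_force: 65.5
```

>>> {"method": "play_rows", "body": {
  "series": [
    [[0.0008,0.0001,-0.0018,0,0,0,0],[0.0008,0.0001,-0.0018,0,0,0,0],[0,0,0,0,0,0,0],[0,0,0,0,0,0,0]]
  ]
}}

```text
time: 22.95
tool_pos: [0.4829, 0.4096, 0.0593]
tool_rot: [0.018, 0.965, 0.069, -0.254]
contact_force: [0.1, 0.3, -3.3]
gripper_width: 0.667
grasp_force: 65.5
```

```bash
python3 - <<'E'
from kin import *
place(.0487,.138,.0087,-29.5)
E
```

```text
t 22.95 pos [0.4829 0.4096 0.0593] g 0.667 65.5 F [ 0.1  0.3 -3.3]
 sg -1 T [0.4791 0.4089 0.0505] d [-0.0037 -0.0007 -0.0089] rot [-0.08  0.01  0.09] 0.0 q [0. 0. 0. 0. 0. 0.] 0
 TCP in deck [0.0559 0.1381 0.0151]
```

Lowering in small steps along the plate normal until contact.

>>> {"method": "play_rows", "body": {
  "series": [
    [[0.0006,0.0001,-0.0014,0,0,0,0],[0.0006,0.0001,-0.0014,0,0,0,0],[0,0,0,0,0,0,0],[0,0,0,0,0,0,0]]
  ]
}}

```text
time: 23.35
tool_pos: [0.4836, 0.4098, 0.0577]
tool_rot: [0.018, 0.964, 0.07, -0.255]
contact_force: [-2.9, -2.2, 5.9]
gripper_width: 0.667
grasp_force: 66.0
```

>>> {"method": "play_rows", "body": {
  "series": [
    [[0.0006,0.0001,-0.0014,0,0,0,0],[0,0,0,0,0,0,0],[0,0,0,0,0,0,0]]
  ]
}}

```text
time: 23.65
tool_pos: [0.4837, 0.4097, 0.0577]
tool_rot: [0.018, 0.964, 0.07, -0.256]
contact_force: [-7.1, -5.1, 11.0]
gripper_width: 0.671
grasp_force: 66.5
```

>>> {"method": "play_rows", "body": {
  "series": [
    [[0.0005,0.0001,-0.001,0,0,0,0],[0,0,0,0,0,0,0],[0,0,0,0,0,0,0]]
  ]
}}

```text
time: 23.95
tool_pos: [0.4837, 0.4097, 0.0577]
tool_rot: [0.018, 0.964, 0.07, -0.257]
contact_force: [-9.5, -6.4, 15.2]
gripper_width: 0.67
grasp_force: 66.9
```

```bash
python3 - <<'E'
from kin import *
place(.0487,.138,.0087,-29.5)
E
```

```text
t 23.95 pos [0.4837 0.4097 0.0577] g 0.67 66.9 F [-9.5 -6.4 15.2]
 sg -1 T [0.4791 0.4089 0.0505] d [-0.0045 -0.0008 -0.0072] rot [-0.02 -0.34 -0.02] 0.0 q [0. 0. 0. 0. 0. 0.] 0
 TCP in deck [0.0559 0.1382 0.0133]
```

>>> {"method": "play_rows", "body": {
  "series": [
    [[-0.0008,-0.0001,0.0018,0,0,0,0],[-0.0018,-0.0003,-0.0008,0,0,0,0],[-0.0018,-0.0003,-0.0008,0,0,0,0],[0,0,0,0,0,0,0],[0,0,0,0,0,0,0]]
  ]
}}

```text
time: 24.45
tool_pos: [0.4816, 0.4099, 0.0566]
tool_rot: [0.017, 0.965, 0.07, -0.253]
contact_force: [-1.0, -1.4, 7.6]
gripper_width: 0.667
grasp_force: 66.6
```

```bash
cat >> kin.py <<'E'
def dk():
    s,t,R=st();print("t",round(s["time"],2),"deck TCP",(DM.T@(t-DO)).round(4),"F deck",(DM.T@s["contact_force"]).round(1),"g",round(s["gripper_width"],3),"M deck",(DM.T@s["ft_torque"]).round(2))
E
python3 -c "
from kin import *
dk()"
```

```text
t 24.45 deck TCP [0.0537 0.1386 0.0132] F deck [ 2.1 -1.2  7.4] g 0.667 M deck [0.1  0.59 0.09]
```

>>> {"method": "play_rows", "body": {
  "series": [
    [[-0.0018,-0.0003,-0.0008,0,0,0,0],[-0.0009,-0.0001,-0.0004,0,0,0,0],[0,0,0,0,0,0,0],[0,0,0,0,0,0,0]]
  ]
}}

```text
time: 24.85
tool_pos: [0.4791, 0.4097, 0.0554]
tool_rot: [0.016, 0.965, 0.07, -0.253]
contact_force: [0.9, -0.0, 6.8]
gripper_width: 0.67
grasp_force: 66.4
```

```bash
python3 -c "
from kin import *
dk()"
```

```text
t 24.85 deck TCP [0.0509 0.1388 0.0132] F deck [ 3.7 -0.2  5.8] g 0.67 M deck [ 0.16  0.44 -0.03]
```

>>> {"method": "play_rows", "body": {
  "series": [
    [[-0.0018,-0.0003,-0.0008,0,0,0,0],[-0.0009,-0.0001,-0.0004,0,0,0,0],[0,0,0,0,0,0,0],[0,0,0,0,0,0,0]]
  ]
}}

```text
time: 25.25
tool_pos: [0.4763, 0.4094, 0.0542]
tool_rot: [0.016, 0.965, 0.07, -0.253]
contact_force: [-0.7, -0.3, 7.5]
gripper_width: 0.67
grasp_force: 66.4
```

>>> {"method": "play_rows", "body": {
  "series": [
    [[-0.0009,-0.0001,-0.0004,0,0,0,0],[-0.0009,-0.0001,-0.0004,0,0,0,0],[0,0,0,0,0,0,0],[0,0,0,0,0,0,0]]
  ]
}}

```text
time: 25.65
tool_pos: [0.4758, 0.4093, 0.054]
tool_rot: [0.016, 0.965, 0.07, -0.252]
contact_force: [2.8, 0.4, 8.6]
gripper_width: 0.675
grasp_force: 66.5
```

```bash
python3 -c "
from kin import *
dk()"
```

```text
t 25.65 deck TCP [0.0473 0.1389 0.0132] F deck [6.2 0.  6.6] g 0.675 M deck [0.09 0.22 0.12]
```

>>> {"method": "play_rows", "body": {
  "series": [
    [[0,0,0,0,0,0,1],[0,0,0,0,0,0,1],[0,0,0,0,0,0,1],[0,0,0,0,0,0,1],[0.005,0.001,0.009,0,0,0,1],[0.015,0.002,0.026,0,0,0,1],[0.02,0.003,0.035,0,0,0,1],[0.02,0.003,0.035,0,0,0,1],[0.01,0,0.04,0,0,0,1],[0,-0.03,0.02,0,0,0,1]]
  ]
}}

```text
time: 26.65
tool_pos: [0.5455, 0.3896, 0.2206]
tool_rot: [0.016, 0.965, 0.071, -0.251]
contact_force: [0.2, -0.4, 0.6]
gripper_width: 1.001
grasp_force: 0.0
```

>>> {"method": "play_rows", "body": {
  "series": [
    [[0.005,-0.04,0,0,0,0,1],[0.005,-0.04,0,0,0,0,1],[0.005,-0.04,0,0,0,0,1],[0.005,-0.04,0,0,0,0,1],[0,-0.04,0,0,0,0,1],[0,0,0,0,0,0,1]]
  ]
}}

```text
time: 27.25
tool_pos: [0.5642, 0.1832, 0.2165]
tool_rot: [0.018, 0.965, 0.067, -0.254]
contact_force: [-1.3, 0.4, -1.0]
gripper_width: 0.999
grasp_force: 0.0
```

```bash
cat > meas.py <<'E'
from kin import *
def blocks(f,roi=(195,150,350,280)):
    """pads-up blocks from black-pad blobs on bright tops"""
    x0,y0,x1,y1=roi;im=cv2.resize(f["frame"][y0:y1,x0:x1],None,fx=4,fy=4,interpolation=cv2.INTER_CUBIC)
    g=im.min(2);_,m=cv2.threshold(im.max(2),205,255,cv2.THRESH_BINARY)
    cs,_=cv2.findContours(m,cv2.RETR_EXTERNAL,cv2.CHAIN_APPROX_NONE);out=[]
    for c in cs:
        if not 2500<cv2.contourArea(c)<14000: continue
        h=cv2.convexHull(c);msk=np.zeros(m.shape,np.uint8);cv2.fillPoly(msk,[h],255)
        d=((g<110)&(msk>0)).astype(np.uint8);n,_,s,ce=cv2.connectedComponentsWithStats(d)
        pts=[ce[i] for i in range(1,n) if s[i,4]>40]
        hp=np.array([onz(f,(x0+(u+.5)/4-.5,y0+(v+.5)/4-.5),.039)[:2] for u,v in h[:,0]])
        (cx,cy),(w,l),a=cv2.minAreaRect((hp*1000).astype(np.float32))
        r=[np.array([cx,cy]).round(1),round(w),round(l),round(a,1),len(pts)]
        if len(pts)==4:
            X=np.array([onz(f,(x0+(u+.5)/4-.5,y0+(v+.5)/4-.5),.039)[:2] for u,v in pts])
            (px,py),(w,l),a=cv2.minAreaRect((X*1000).astype(np.float32))
            b=cv2.boxPoints(((px,py),(w,l),a));e=max(b[1]-b[0],b[2]-b[1],key=np.linalg.norm)
            r+=["pads",X.mean(0).round(4),round(w),round(l),"yaw",round(np.degrees(np.arctan2(e[1],e[0]))%180,1)]
        out.append(r)
    return out
E
python3 - <<'E'
from meas import *
dk();f=grab("scene");cv2.imwrite("pics/p2.png",cv2.resize(f["frame"][140:365,190:490],None,fx=2.66,fy=2.66))
for r in blocks(f): print(r)
E
```

```text
t 27.25 deck TCP [ 0.1656 -0.0976  0.1374] F deck [-1.5  0.6 -0.4] g 0.999 M deck [ 0.04 -0.24  0.01]
[array([609.4, -35.7]), 57, 90, 11.6, 4, 'pads', array([ 0.6094, -0.0353]), 40, 70, 'yaw', np.float32(101.3)]
[array([ 632.5, -213.3]), 90, 57, 82.8, 4, 'pads', array([ 0.633 , -0.2126]), 70, 40, 'yaw', np.float32(83.7)]
```

View pics/p2.png

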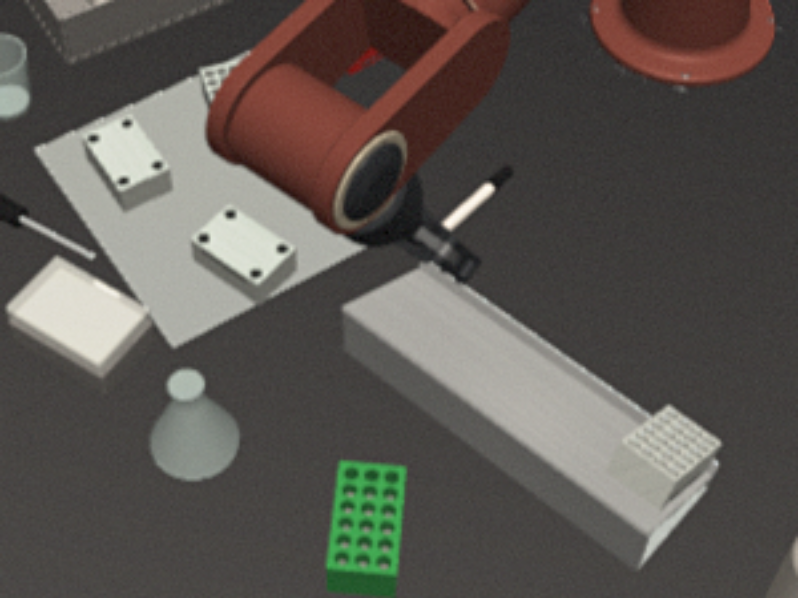

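Block C sits on the stand with wells up, at (670,445) in the crop. Block B has been knocked to about (0.609, -0.035), with its pads at (205,238) and (282,248).

```bash
python3 - <<'E'
from kin import *
P,_=ident()
g=np.array([.6094,-.0353,.030])-.012*dirv(101.3)
plan(101.3,40,g-.1*tool(101.3,40)[:,2],P=P,sgs=[-1]);plan(101.3,40,g,P=P,sgs=[-1]);print(np.degrees(st()[0]["joint_pos"]).round(0))
s,t,R=st(False)
Rt=tool(101.3,40,-1);v=Rn.from_matrix(Rt@R.as_matrix().T).as_rotvec();T=g-.1*Rt[:,2]+.022*Rt[:,2];q=s["joint_pos"]
for a in np.linspace(.1,1,10):
    q,e=ik(t+a*(T-t)+[0,0,.05*np.sin(a*np.pi)],(Rn.from_rotvec(a*v)*R).as_matrix(),q,P);print(np.degrees(q).round(0),round(e,4))
E
```

```text
t 27.3 pos [0.564  0.1853 0.2165] g 1.0 0.0 F [ 0.   0.  -0.1]
 sg -1 T [ 0.6216 -0.0962  0.0898] d [ 0.0576 -0.2816 -0.1267] rot [ 62.6  -44.49  80.53] 111.0 q [-29.  25.  87.  30.  95. -45.] 0.0
t 27.3 pos [0.564  0.1853 0.2165] g 1.0 0.0 F [ 0.   0.  -0.1]
 sg -1 T [ 0.609  -0.0332  0.0131] d [ 0.045  -0.2185 -0.2033] rot [ 62.6  -44.49  80.53] 111.0 q [-24.  27.  93.  32.  86. -45.] 0.0
[ 10.  19.  80.   1. 111.  93.]
[  8.  15.  83.   1. 107.  80.] 0.0
[  4.  11.  86.   2. 102.  68.] 0.0
[ 0.  9. 89.  5. 98. 55.] 0.0
[-4.  7. 91.  8. 95. 41.] 0.0
[-8.  6. 93. 12. 92. 27.] 0.0
[-13.   7.  94.  16.  91.  12.] 0.0
[-18.   9.  94.  20.  90.  -2.] 0.0
[-22.  13.  93.  24.  91. -17.] 0.0
[-25.  19.  91.  27.  92. -31.] 0.0
[-29.  25.  87.  30.  95. -45.] 0.0
```

>>> {"method": "play_rows", "body": {
  "series": [
    [[0.0036,-0.0176,0.003,3.91,-2.78,5.03,1],[0.0036,-0.0176,0.003,3.91,-2.78,5.03,1],[0.0036,-0.0176,0,3.91,-2.78,5.03,1],[0.0036,-0.0176,0,3.91,-2.78,5.03,1],[0.0036,-0.0176,0,3.91,-2.78,5.03,1],[0.0036,-0.0176,0,3.91,-2.78,5.03,1],[0.0036,-0.0176,0,3.91,-2.78,5.03,1],[0.0036,-0.0176,0,3.91,-2.78,5.03,1],[0.0036,-0.0176,0,3.91,-2.78,5.03,1],[0.0036,-0.0176,-0.01,3.91,-2.78,5.03,1]]
  ]
}}

```text
time: 28.3
tool_pos: [0.601, 0.0117, 0.2144]
tool_rot: [-0.173, 0.826, 0.535, 0.044]
contact_force: [0.1, 0.9, 1.0]
gripper_width: 1.0
grasp_force: 0.0
```

>>> {"method": "play_rows", "body": {
  "series": [
    [[0.0036,-0.0176,-0.02,3.91,-2.78,5.03,1],[0.0036,-0.0176,-0.02,3.91,-2.78,5.03,1],[0.0036,-0.0176,-0.02,3.91,-2.78,5.03,1],[0.0036,-0.0176,-0.02,3.91,-2.78,5.03,1],[0.0036,-0.0176,-0.02,3.91,-2.78,5.03,1],[0.0036,-0.0176,-0.02,3.91,-2.78,5.03,1],[0,0,0,0,0,0,1],[0,0,0,0,0,0,1]]
  ]
}}

```text
time: 29.1
tool_pos: [0.6213, -0.0937, 0.0913]
tool_rot: [-0.264, 0.596, 0.727, 0.217]
contact_force: [0.4, 0.1, 1.2]
gripper_width: 1.002
grasp_force: 0.0
```

```bash
python3 - <<'E'
from meas import *
g=np.array([.6094,-.0353,.030])-.012*dirv(101.3);plan(101.3,40,g,sgs=[-1])
for r in blocks(grab("scene")): print(r)
E
```

```text
t 29.1 pos [ 0.6213 -0.0937  0.0913] g 1.002 0.0 F [0.4 0.1 1.2]
 sg -1 T [ 0.609  -0.0332  0.0131] d [-0.0124  0.0605 -0.0781] rot [-0.03  0.08  0.01] 0.0 q [0. 0. 0. 0. 0. 0.] 0
[array([609.4, -35.6]), 57, 90, 11.6, 4, 'pads', array([ 0.6095, -0.0353]), 39, 70, 'yaw', np.float32(101.0)]
```

>>> {"method": "play_rows", "body": {
  "series": [
    [[-0.0025,0.012,-0.0155,0,0,0,1],[-0.0025,0.012,-0.0155,0,0,0,1],[-0.0025,0.012,-0.0155,0,0,0,1],[-0.0025,0.012,-0.0155,0,0,0,1],[-0.0025,0.0125,-0.016,0,0,0,1],[0,0,0,0,0,0,1],[0,0,0,0,0,0,0],[0,0,0,0,0,0,0],[0,0,0,0,0,0,0],[0,0,0,0,0,0,0]]
  ]
}}

```text
time: 30.15
tool_pos: [0.6106, -0.0349, 0.0164]
tool_rot: [-0.261, 0.595, 0.728, 0.219]
contact_force: [1.1, -0.7, 6.8]
gripper_width: 0.668
grasp_force: 66.0
```

>>> {"method": "play_rows", "body": {
  "series": [
    [[0,0,0,0,0,0,0],[0,0,0,0,0,0,0],[0,0,0.02,0,0,0,0],[0,0,0.04,0,0,0,0],[0,0,0.04,0,0,0,0],[0,0,0.03,0,0,0,0],[0,0,0,0,0,0,0],[0,0,0,0,0,0,0]]
  ]
}}

```text
time: 30.95
tool_pos: [0.6083, -0.0343, 0.1438]
tool_rot: [-0.262, 0.596, 0.727, 0.217]
contact_force: [-0.3, -0.0, -3.6]
gripper_width: 0.665
grasp_force: 65.3
```

>>> {"method": "play_rows", "body": {
  "series": [
    [[-0.0077,-0.001,0,-5.03,3.54,-4.48,0],[-0.0077,-0.001,0,-5.03,3.54,-4.48,0],[-0.0077,-0.001,0,-5.03,3.54,-4.48,0],[-0.0077,-0.001,0,-5.03,3.54,-4.48,0],[-0.0077,-0.001,0,-5.03,3.54,-4.48,0],[-0.0077,-0.001,0,-5.03,3.54,-4.48,0],[-0.0077,-0.001,0,-5.03,3.54,-4.48,0],[-0.0077,-0.001,0,-5.03,3.54,-4.48,0],[-0.0077,-0.001,0,-5.03,3.54,-4.48,0],[-0.0077,-0.001,0,-5.03,3.54,-4.48,0]]
  ]
}}

```text
time: 31.95
tool_pos: [0.5295, -0.0435, 0.1411]
tool_rot: [-0.095, 0.902, 0.368, -0.204]
contact_force: [0.2, -0.1, -3.8]
gripper_width: 0.67
grasp_force: 65.0
```

>>> {"method": "play_rows", "body": {
  "series": [
    [[-0.0077,-0.001,0,-5.03,3.54,-4.48,0],[-0.0077,-0.001,0,-5.03,3.54,-4.48,0],[-0.0077,-0.001,0,-5.03,3.54,-4.48,0],[-0.0077,-0.001,0,-5.03,3.54,-4.48,0],[-0.0077,-0.001,0,-5.03,3.54,-4.48,0],[-0.0077,0,0,-5.03,3.54,-4.48,0],[0,0,-0.02,0,0,0,0],[0,0,-0.03,0,0,0,0],[0,0,-0.025,0,0,0,0],[0,0,0,0,0,0,0]]
  ]
}}

```text
time: 32.95
tool_pos: [0.4814, -0.0483, 0.063]
tool_rot: [0.03, 0.902, 0.068, -0.425]
contact_force: [-0.7, 0.7, -3.9]
gripper_width: 0.668
grasp_force: 65.0
```

```bash
python3 - <<'E'
from kin import *
P,e=ident();plan(8.3,-50,[.503,-.045,.0655],P=P,sgs=[-1])
E
```

```text
t 32.95 pos [ 0.4814 -0.0483  0.063 ] g 0.668 65.0 F [-0.7  0.7 -3.9]
 sg -1 T [ 0.4863 -0.0474  0.0514] d [ 0.0049  0.0008 -0.0117] rot [-0.13 -0.4  -0.23] 0.0 q [ -7.  29.  90. -13. 109.  75.] 0.0
```

>>> {"method": "play_rows", "body": {
  "series": [
    [[0.003,0,-0.004,-0.1,-0.4,-0.2,0],[0,0,-0.004,0,0,0,0],[0,0,-0.003,0,0,0,0],[0,0,0,0,0,0,0],[0,0,0,0,0,0,0]]
  ]
}}

```text
time: 33.45
tool_pos: [0.4887, -0.0489, 0.0583]
tool_rot: [0.032, 0.906, 0.064, -0.417]
contact_force: [-0.1, -0.2, -3.6]
gripper_width: 0.67
grasp_force: 65.1
```

>>> {"method": "play_rows", "body": {
  "series": [
    [[0,0,-0.0015,0,0,0,0],[0,0,0,0,0,0,0],[0,0,0,0,0,0,0]]
  ]
}}

```text
time: 33.75
tool_pos: [0.4883, -0.0489, 0.0563]
tool_rot: [0.032, 0.906, 0.064, -0.418]
contact_force: [0.3, 0.9, -3.3]
gripper_width: 0.673
grasp_force: 65.1
```

>>> {"method": "play_rows", "body": {
  "series": [
    [[0,0,-0.0015,0,0,0,0],[0,0,0,0,0,0,0],[0,0,0,0,0,0,0]]
  ]
}}

```text
time: 34.05
tool_pos: [0.4883, -0.0489, 0.0547]
tool_rot: [0.032, 0.906, 0.064, -0.418]
contact_force: [-0.6, 1.0, -3.9]
gripper_width: 0.67
grasp_force: 65.1
```

>>> {"method": "play_rows", "body": {
  "series": [
    [[0,0,-0.0015,0,0,0,0],[0,0,-0.001,0,0,0,0],[0,0,0,0,0,0,0]]
  ]
}}

```text
time: 34.35
tool_pos: [0.4882, -0.0489, 0.0521]
tool_rot: [0.032, 0.906, 0.064, -0.418]
contact_force: [-0.5, -1.1, -4.1]
gripper_width: 0.665
grasp_force: 65.1
```

>>> {"method": "play_rows", "body": {
  "series": [
    [[0,0,-0.001,0,0,0,0],[0,0,0,0,0,0,0],[0,0,0,0,0,0,0]]
  ]
}}

```text
time: 34.65
tool_pos: [0.4884, -0.0489, 0.0517]
tool_rot: [0.032, 0.906, 0.064, -0.418]
contact_force: [0.3, 0.8, -0.0]
gripper_width: 0.666
grasp_force: 65.5
```

>>> {"method": "play_rows", "body": {
  "series": [
    [[0,0,-0.001,0,0,0,0],[0,0,0,0,0,0,0],[0,0,0,0,0,0,0]]
  ]
}}

```text
time: 34.95
tool_pos: [0.4886, -0.0489, 0.0516]
tool_rot: [0.032, 0.906, 0.064, -0.418]
contact_force: [0.1, 0.2, 5.7]
gripper_width: 0.67
grasp_force: 65.9
```

>>> {"method": "play_rows", "body": {
  "series": [
    [[0,0,0,0,0,0,1],[0,0,0,0,0,0,1],[0,0,0,0,0,0,1],[0,0,0,0,0,0,1],[0.015,0.002,0.013,0,0,0,1],[0.03,0.004,0.026,0,0,0,1],[0.03,0.004,0.026,0,0,0,1],[0.01,0.002,0.04,0,0,0,1],[0,0,0.045,0,0,0,1],[0,0,0,0,0,0,1]]
  ]
}}

```text
time: 35.95
tool_pos: [0.5766, -0.0372, 0.2075]
tool_rot: [0.034, 0.908, 0.064, -0.412]
contact_force: [0.8, -0.5, 1.1]
gripper_width: 1.001
grasp_force: 0.0
```

>>> {"method": "play_rows", "body": {
  "series": [
    [[-0.014,-0.002,0.005,1.2,-8.2,0,1],[-0.014,-0.002,0.005,1.2,-8.2,0,1],[-0.014,-0.002,0.005,1.2,-8.2,0,1],[-0.014,-0.002,0,1.2,-8.2,0,1],[-0.014,-0.002,0,1.2,-8.2,0,1],[-0.014,-0.002,0,1.2,-8.2,0,1],[-0.014,-0.002,0,1.2,-8.2,0,1],[-0.014,-0.002,0,1.2,-8.2,0,1],[-0.014,-0.001,0,1.2,-8.2,0,1],[-0.014,-0.001,0,1.2,-8.2,0,1]]
  ]
}}

```text
time: 36.95
tool_pos: [0.4332, -0.0546, 0.2156]
tool_rot: [-0.02, 0.955, 0.068, 0.289]
contact_force: [-0.6, 0.5, 0.4]
gripper_width: 1.001
grasp_force: 0.0
```

>>> {"method": "play_rows", "body": {
  "series": [
    [[0,0,-0.01,0,-1.5,0,1],[0,0,-0.01,0,-1,0,1],[0,0,0,0,0,0,1]]
  ]
}}

```text
time: 37.25
tool_pos: [0.4324, -0.0546, 0.1927]
tool_rot: [-0.02, 0.95, 0.067, 0.306]
contact_force: [-0.2, -0.7, 0.4]
gripper_width: 1.001
grasp_force: 0.0
```

```bash
cat >> meas.py <<'E'
def standing(f,roi=(285,165,345,225),z=.093):
    """top end face (bright) of the standing block"""
    x0,y0,x1,y1=roi;im=cv2.resize(f["frame"][y0:y1,x0:x1],None,fx=4,fy=4,interpolation=cv2.INTER_CUBIC)
    _,m=cv2.threshold(im.max(2),205,255,cv2.THRESH_BINARY)
    cs,_=cv2.findContours(m,cv2.RETR_EXTERNAL,cv2.CHAIN_APPROX_NONE);c=max(cs,key=cv2.contourArea)
    X=np.array([onz(f,(x0+(u+.5)/4-.5,y0+(v+.5)/4-.5),z)[:2] for u,v in cv2.convexHull(c)[:,0]])
    return cv2.minAreaRect((X*1000).astype(np.float32))
E
python3 - <<'E'
from meas import *
P,e=ident();f=grab("scene");print(standing(f))
import pickle;print("ref C",standing(pickle.load(open("f4.pkl","rb"))))
plan(8.3,35.5,[.4826,-.0495,.0685],P=P,sgs=[-1]);print(np.degrees(st()[0]["joint_pos"]).round(0))
E
```

```text
((491.2419738769531, -52.776668548583984), (36.18804931640625, 57.25154495239258), 8.674644470214844)
ref C ((488.6405334472656, -51.66566467285156), (35.492164611816406, 57.394493103027344), 8.206145286560059)
t 37.3 pos [ 0.4331 -0.0547  0.1941] g 1.0 0.0 F [-0.   0.3  0.5]
 sg -1 T [ 0.4952 -0.0477  0.0506] d [ 0.0621  0.007  -0.1435] rot [0.2  0.23 0.26] 0.0 q [-25. -24. 140.  31.  38.  37.] 0.0
[-31. -53. 141.  24.  65.  46.]
```

>>> {"method": "play_rows", "body": {
  "series": [
    [[-0.002,-0.002,-0.025,0.1,0.1,0.2,1],[-0.002,-0.002,-0.026,0,0,0,1],[0.0115,0.0016,-0.0163,0,0,0,1],[0.0115,0.0016,-0.0163,0,0,0,1],[0.0115,0.0016,-0.0163,0,0,0,1],[0,0,0,0,0,0,1],[0,0,0,0,0,0,1]]
  ]
}}

```text
time: 38.0
tool_pos: [0.4641, -0.0536, 0.0952]
tool_rot: [-0.021, 0.95, 0.069, 0.305]
contact_force: [-0.2, -0.5, 0.2]
gripper_width: 1.003
grasp_force: 0.0
```

```bash
python3 - <<'E'
from kin import *
P,e=ident();plan(8.3,35.5,[.4852,-.0508,.0635],P=P,sgs=[-1])
E
```

```text
t 38.0 pos [ 0.4641 -0.0536  0.0952] g 1.003 0.0 F [-0.2 -0.5  0.2]
 sg -1 T [ 0.4978 -0.049   0.0456] d [ 0.0337  0.0047 -0.0497] rot [ 0.1   0.13 -0.02] 0.0 q [-25. -23. 139.  32.  37.  36.] 0.0
```

>>> {"method": "play_rows", "body": {
  "series": [
    [[0.0112,0.0016,-0.0165,0,0,0,1],[0.0112,0.0016,-0.0165,0,0,0,1],[0.0112,0.0016,-0.0165,0,0,0,1],[0,0,0,0,0,0,1],[0,0,0,0,0,0,0],[0,0,0,0,0,0,0],[0,0,0,0,0,0,0],[0,0,0,0,0,0,0],[0,0,0,0,0,0,0],[0,0,0,0,0,0,0]]
  ]
}}

```text
time: 39.0
tool_pos: [0.4985, -0.0499, 0.048]
tool_rot: [-0.02, 0.949, 0.069, 0.308]
contact_force: [-6.7, -0.6, 8.3]
gripper_width: 0.668
grasp_force: 66.1
```

>>> {"method": "play_rows", "body": {
  "series": [
    [[0,0,0.02,0,0,0,0],[0,0,0.04,0,0,0,0],[0,0,0.04,0,0,0,0],[0,0,0.04,0,0,0,0],[0,0,0,0,0,0,0],[0,0,0,0,0,0,0]]
  ]
}}

```text
time: 39.6
tool_pos: [0.497, -0.0494, 0.186]
tool_rot: [-0.02, 0.949, 0.069, 0.306]
contact_force: [0.4, 0.8, -4.6]
gripper_width: 0.668
grasp_force: 65.9
```

>>> {"method": "play_rows", "body": {
  "series": [
    [[-0.001,0.028,0,-0.7,4.94,0,0],[-0.001,0.028,0,-0.7,4.94,0,0],[-0.001,0.028,0,-0.7,4.94,0,0],[-0.001,0.028,0,-0.7,4.94,0,0],[-0.001,0.028,0,-0.7,4.94,0,0],[-0.001,0.028,0,-0.7,4.94,0,0],[-0.001,0.028,0,-0.7,4.94,0,0],[-0.001,0.028,0,-0.7,4.94,0,0],[-0.001,0.028,0,-0.7,4.94,0,0],[-0.001,0.028,0,-0.7,4.94,0,0]]
  ]
}}

```text
time: 40.6
tool_pos: [0.4858, 0.2315, 0.1825]
tool_rot: [0.01, 0.989, 0.072, -0.127]
contact_force: [0.5, -0.5, -3.7]
gripper_width: 0.672
grasp_force: 65.7
```

>>> {"method": "play_rows", "body": {
  "series": [
    [[0,0.028,0,-0.7,4.94,0,0],[0,0.028,0,-0.7,4.94,0,0],[0,0.028,0,-0.7,4.94,0,0],[0,0,-0.03,0,0,0,0],[0,0,-0.04,0,0,0,0],[0,0,-0.03,0,0,0,0],[0,0,0,0,0,0,0],[0,0,0,0,0,0,0]]
  ]
}}

```text
time: 41.4
tool_pos: [0.486, 0.314, 0.0838]
tool_rot: [0.018, 0.965, 0.07, -0.253]
contact_force: [0.8, 0.8, -3.2]
gripper_width: 0.671
grasp_force: 65.6
```

```bash
python3 - <<'E'
from kin import *
P,e=ident();dk();place(.055,.046,.0165,-29.5,P=P)
E
```

```text
t 41.4 deck TCP [0.0565 0.0432 0.0419] F deck [-0.5  0.7 -3.2] g 0.671 M deck [-0.04 -0.52 -0.04]
t 41.4 pos [0.486  0.314  0.0838] g 0.671 65.6 F [ 0.8  0.8 -3.2]
 sg -1 T [0.4948 0.3182 0.0602] d [ 0.0088  0.0042 -0.0236] rot [-0.03  0.11 -0.01] 0.0 q [ 22.  26.  87.   7.  96. 103.] 0.0
 TCP in deck [0.0565 0.0432 0.0419]
```

>>> {"method": "play_rows", "body": {
  "series": [
    [[0.0036,0.002,-0.01,0,0,0,0],[0.0036,0.002,-0.01,0,0,0,0],[0,0,0,0,0,0,0],[0,0,0,0,0,0,0]]
  ]
}}

```text
time: 41.8
tool_pos: [0.4948, 0.3188, 0.066]
tool_rot: [0.018, 0.965, 0.07, -0.251]
contact_force: [0.4, -0.7, -4.1]
gripper_width: 0.674
grasp_force: 65.7
```

>>> {"method": "play_rows", "body": {
  "series": [
    [[0.0006,0.0001,-0.0014,0,0,0,0],[0.0006,0.0001,-0.0014,0,0,0,0],[0,0,0,0,0,0,0],[0,0,0,0,0,0,0]]
  ]
}}

```text
time: 42.2
tool_pos: [0.4958, 0.3189, 0.0632]
tool_rot: [0.018, 0.965, 0.07, -0.251]
contact_force: [-1.0, -0.0, -2.9]
gripper_width: 0.669
grasp_force: 65.7
```

>>> {"method": "play_rows", "body": {
  "series": [
    [[0.0005,0.0001,-0.001,0,0,0,0],[0,0,0,0,0,0,0],[0,0,0,0,0,0,0]]
  ]
}}

```text
time: 42.5
tool_pos: [0.4963, 0.319, 0.062]
tool_rot: [0.018, 0.965, 0.07, -0.251]
contact_force: [-0.2, 0.3, -3.6]
gripper_width: 0.668
grasp_force: 65.7
```

```bash
python3 -c "
from kin import *
dk()"
```

```text
t 42.5 deck TCP [0.0572 0.0466 0.0175] F deck [-1.6  0.4 -3.2] g 0.668 M deck [-0.03 -0.5  -0.03]
```

>>> {"method": "play_rows", "body": {
  "series": [
    [[0.0005,0.0001,-0.001,0,0,0,0],[0.0005,0.0001,-0.001,0,0,0,0],[0,0,0,0,0,0,0],[0,0,0,0,0,0,0]]
  ]
}}

```text
time: 42.9
tool_pos: [0.4973, 0.3192, 0.06]
tool_rot: [0.018, 0.965, 0.07, -0.251]
contact_force: [-0.3, -0.3, -4.0]
gripper_width: 0.67
grasp_force: 65.7
```

>>> {"method": "play_rows", "body": {
  "series": [
    [[0.0005,0.0001,-0.001,0,0,0,0],[0,0,0,0,0,0,0],[0,0,0,0,0,0,0]]
  ]
}}

```text
time: 43.2
tool_pos: [0.4975, 0.3192, 0.0598]
tool_rot: [0.018, 0.965, 0.071, -0.251]
contact_force: [-3.8, -1.4, 3.0]
gripper_width: 0.673
grasp_force: 66.2
```

>>> {"method": "play_rows", "body": {
  "series": [
    [[0.0005,0.0001,-0.001,0,0,0,0],[0,0,0,0,0,0,0],[0,0,0,0,0,0,0]]
  ]
}}

```text
time: 43.5
tool_pos: [0.4975, 0.3192, 0.0599]
tool_rot: [0.018, 0.965, 0.071, -0.252]
contact_force: [-7.3, -2.9, 8.1]
gripper_width: 0.667
grasp_force: 66.7
```

```bash
python3 -c "
from kin import *
dk()"
```

```text
t 43.5 deck TCP [0.0574 0.0466 0.015 ] F deck [-3.5 -1.9 10.6] g 0.667 M deck [0.01 1.16 0.24]
```

>>> {"method": "play_rows", "body": {
  "series": [
    [[-0.0018,-0.0003,-0.0008,0,0,0,0],[-0.0018,-0.0003,-0.0008,0,0,0,0],[-0.0018,-0.0003,-0.0008,0,0,0,0],[-0.0018,-0.0003,-0.0008,0,0,0,0],[-0.0018,-0.0003,-0.0008,0,0,0,0],[0,0,0,0,0,0,0],[0,0,0,0,0,0,0]]
  ]
}}

```text
time: 44.2
tool_pos: [0.4906, 0.3187, 0.0565]
tool_rot: [0.017, 0.966, 0.071, -0.25]
contact_force: [-0.2, -0.5, 7.6]
gripper_width: 0.67
grasp_force: 66.9
```

```bash
python3 -c "
from kin import *
dk()"
```

```text
t 44.2 deck TCP [0.0497 0.0471 0.0148] F deck [ 3.  -0.4  7. ] g 0.67 M deck [ 0.21  0.55 -0.06]
```

>>> {"method": "play_rows", "body": {
  "series": [
    [[-0.0009,-0.0001,-0.0004,0,0,0,0],[-0.0009,-0.0001,-0.0004,0,0,0,0],[0,0,0,0,0,0,0],[0,0,0,0,0,0,0]]
  ]
}}

```text
time: 44.6
tool_pos: [0.489, 0.3185, 0.0557]
tool_rot: [0.017, 0.966, 0.071, -0.249]
contact_force: [-0.1, -0.7, 6.3]
gripper_width: 0.668
grasp_force: 66.8
```

```bash
python3 -c "
from kin import *
dk()"
```

```text
t 44.6 deck TCP [0.048  0.0471 0.0148] F deck [ 2.4 -0.7  5.8] g 0.668 M deck [ 0.16  0.59 -0.02]
```

>>> {"method": "play_rows", "body": {
  "series": [
    [[-0.0009,-0.0001,-0.0004,0,0,0,0],[-0.0009,-0.0001,-0.0004,0,0,0,0],[-0.0009,-0.0001,-0.0004,0,0,0,0],[0,0,0,0,0,0,0],[0,0,0,0,0,0,0]]
  ]
}}

```text
time: 45.1
tool_pos: [0.4867, 0.3183, 0.0547]
tool_rot: [0.017, 0.966, 0.071, -0.249]
contact_force: [1.8, -0.3, 9.0]
gripper_width: 0.669
grasp_force: 66.7
```

>>> {"method": "play_rows", "body": {
  "series": [
    [[-0.0009,-0.0001,-0.0004,0,0,0,0],[0,0,0,0,0,0,0],[0,0,0,0,0,0,0]]
  ]
}}

```text
time: 45.4
tool_pos: [0.4866, 0.3182, 0.0547]
tool_rot: [0.017, 0.966, 0.071, -0.248]
contact_force: [3.0, 0.0, 7.8]
gripper_width: 0.672
grasp_force: 66.9
```

```bash
python3 -c "
from kin import *
dk()"
```

```text
t 45.4 deck TCP [0.0453 0.0472 0.0149] F deck [ 6.  -0.4  5.8] g 0.672 M deck [0.07 0.34 0.13]
```

>>> {"method": "play_rows", "body": {
  "series": [
    [[0,0,0,0,0,0,1],[0,0,0,0,0,0,1],[0,0,0,0,0,0,1],[0,0,0,0,0,0,1],[0.005,0.001,0.009,0,0,0,1],[0.015,0.002,0.026,0,0,0,1],[0.02,0.003,0.035,0,0,0,1],[0.02,0.003,0.035,0,0,0,1],[0.01,0,0.04,0,0,0,1],[0,-0.03,0.02,0,0,0,1]]
  ]
}}

```text
time: 46.4
tool_pos: [0.5563, 0.2986, 0.2215]
tool_rot: [0.017, 0.966, 0.072, -0.247]
contact_force: [0.8, -0.8, 0.9]
gripper_width: 0.998
grasp_force: 0.0
```

```bash
python3 - <<'E'
from meas import *
P,_=ident()
for r in blocks(grab("scene")): print(r)
g=np.array([.633,-.2126,.030])-.012*dirv(83.3)
plan(83.3,40,g-.1*tool(83.3,40)[:,2],P=P,sgs=[-1])
s,t,R=st(False)
Rt=tool(83.3,40,-1);v=Rn.from_matrix(Rt@R.as_matrix().T).as_rotvec();T=g-.1*Rt[:,2]+.022*Rt[:,2];q=s["joint_pos"]
for a in np.linspace(.2,1,5):
    q,e=ik(t+a*(T-t)+[0,0,.05*np.sin(a*np.pi)],(Rn.from_rotvec(a*v)*R).as_matrix(),q,P);print(np.degrees(q).round(0),round(e,4))
E
```

```text
[array([ 632.3, -213.1]), 90, 57, 83.0, 4, 'pads', array([ 0.633 , -0.2125]), 70, 40, 'yaw', np.float32(83.6)]
t 46.45 pos [0.5575 0.2936 0.2244] g 1.003 0.0 F [ 3.  -0.5  2.2]
 sg -1 T [ 0.6258 -0.2743  0.0898] d [ 0.0683 -0.5679 -0.1347] rot [ 52.43 -51.04  65.36] 98.0 q [-42.  30.  80.  32.  95. -40.] 0.0
[  9.  11.  86.   3. 101.  76.] 0.0
[-4.  4. 93.  7. 92. 47.] 0.0
[-19.   4.  96.  16.  87.  16.] 0.0
[-33.  14.  92.  25.  87. -14.] 0.0
[-42.  30.  80.  32.  95. -40.] 0.0
```

>>> {"method": "play_rows", "body": {
  "series": [
    [[0.004,-0.0334,0,3.08,-3,3.84,1],[0.004,-0.0334,0,3.08,-3,3.84,1],[0.004,-0.0334,0,3.08,-3,3.84,1],[0.004,-0.0334,0,3.08,-3,3.84,1],[0.004,-0.0334,0,3.08,-3,3.84,1],[0.004,-0.0334,0,3.08,-3,3.84,1],[0.004,-0.0334,0,3.08,-3,3.84,1],[0.004,-0.0334,0,3.08,-3,3.84,1],[0.004,-0.0334,0,3.08,-3,3.84,1],[0.004,-0.0334,0,3.08,-3,3.84,1]]
  ]
}}

```text
time: 47.45
tool_pos: [0.594, -0.039, 0.2176]
tool_rot: [-0.135, 0.89, 0.433, 0.048]
contact_force: [0.1, -1.0, 0.2]
gripper_width: 0.997
grasp_force: 0.0
```

>>> {"method": "play_rows", "body": {
  "series": [
    [[0.004,-0.0334,-0.01,3.08,-3,3.84,1],[0.004,-0.0334,-0.02,3.08,-3,3.84,1],[0.004,-0.0334,-0.02,3.08,-3,3.84,1],[0.004,-0.0334,-0.02,3.08,-3,3.84,1],[0.004,-0.0334,-0.02,3.08,-3,3.84,1],[0.004,-0.0334,-0.02,3.08,-3,3.84,1],[0.004,-0.0334,-0.02,3.08,-3,3.84,1],[0,0,0,0,0,0,1],[0,0,0,0,0,0,1]]
  ]
}}

```text
time: 48.35
tool_pos: [0.6213, -0.2721, 0.0849]
tool_rot: [-0.225, 0.704, 0.624, 0.252]
contact_force: [-0.2, 0.2, 1.3]
gripper_width: 1.002
grasp_force: 0.0
```

```bash
python3 - <<'E'
from meas import *
g=np.array([.633,-.2126,.030])-.012*dirv(83.3);plan(83.3,40,g,sgs=[-1])
print(tool(83.3,40)[:,2], Rn.from_matrix(tool(8.3,-50,-1)@tool(83.3,40,-1).T).as_rotvec(degrees=True)/14)
E
```

```text
t 48.35 pos [ 0.6213 -0.2721  0.0849] g 1.002 0.0 F [-0.2  0.2  1.3]
 sg -1 T [ 0.6332 -0.2105  0.0131] d [ 0.0119  0.0616 -0.0717] rot [ 0.47 -0.22  0.13] 1.0 q [0. 0. 0. 0. 0. 0.] 0
[ 0.0749945   0.63839779 -0.76604444] [-4.88808296  4.75345298 -4.15069374]
```

>>> {"method": "play_rows", "body": {
  "series": [
    [[0.005,0.001,0.001,0.5,-0.2,0.1,1],[0.0014,0.012,-0.0145,0,0,0,1],[0.0014,0.012,-0.0145,0,0,0,1],[0.0014,0.012,-0.0145,0,0,0,1],[0.0014,0.012,-0.0145,0,0,0,1],[0.0014,0.0125,-0.015,0,0,0,1],[0,0,0,0,0,0,1],[0,0,0,0,0,0,0],[0,0,0,0,0,0,0],[0,0,0,0,0,0,0]]
  ]
}}

```text
time: 49.35
tool_pos: [0.6349, -0.2116, 0.0158]
tool_rot: [-0.224, 0.702, 0.626, 0.256]
contact_force: [0.6, -1.5, -0.2]
gripper_width: 0.669
grasp_force: 66.3
```

>>> {"method": "play_rows", "body": {
  "series": [
    [[0,0,0,0,0,0,0],[0,0,0,0,0,0,0],[0,0,0,0,0,0,0],[0,0,0.02,0,0,0,0],[0,0,0.04,0,0,0,0],[0,0,0.04,0,0,0,0],[0,0,0.03,0,0,0,0],[0,0,0,0,0,0,0]]
  ]
}}

```text
time: 50.15
tool_pos: [0.636, -0.2111, 0.1506]
tool_rot: [-0.222, 0.701, 0.627, 0.257]
contact_force: [0.9, -0.6, -2.8]
gripper_width: 0.669
grasp_force: 65.9
```

>>> {"method": "play_rows", "body": {
  "series": [
    [[-0.0106,0.0116,0,-4.89,4.75,-4.15,0],[-0.0106,0.0116,0,-4.89,4.75,-4.15,0],[-0.0106,0.0116,0,-4.89,4.75,-4.15,0],[-0.0106,0.0116,0,-4.89,4.75,-4.15,0],[-0.0106,0.0116,0,-4.89,4.75,-4.15,0],[-0.0106,0.0116,0,-4.89,4.75,-4.15,0],[-0.0106,0.0116,0,-4.89,4.75,-4.15,0],[-0.0106,0.0116,0,-4.89,4.75,-4.15,0],[-0.0106,0.0116,0,-4.89,4.75,-4.15,0],[-0.0106,0.0116,0,-4.89,4.75,-4.15,0]]
  ]
}}

```text
time: 51.15
tool_pos: [0.5261, -0.0926, 0.1427]
tool_rot: [-0.051, 0.933, 0.259, -0.245]
contact_force: [0.0, 0.8, -4.5]
gripper_width: 0.668
grasp_force: 65.6
```

>>> {"method": "play_rows", "body": {
  "series": [
    [[-0.0106,0.0116,0,-4.89,4.75,-4.15,0],[-0.0106,0.0116,0,-4.89,4.75,-4.15,0],[-0.0106,0.0116,0,-4.89,4.75,-4.15,0],[-0.0106,0.0116,0,-4.89,4.75,-4.15,0],[0,0,-0.02,0,0,0,0],[0,0,-0.03,0,0,0,0],[0,0,-0.025,0,0,0,0],[0,0,0,0,0,0,0],[0,0,0,0,0,0,0]]
  ]
}}

```text
time: 52.05
tool_pos: [0.4846, -0.0478, 0.0686]
tool_rot: [0.03, 0.903, 0.068, -0.423]
contact_force: [0.1, 0.4, -4.1]
gripper_width: 0.669
grasp_force: 65.6
```

```bash
python3 - <<'E'
from kin import *
P,e=ident();plan(8.3,-50,[.503,-.045,.0655],P=P,sgs=[-1])
E
```

```text
t 52.05 pos [ 0.4846 -0.0478  0.0686] g 0.669 65.6 F [ 0.1  0.4 -4.1]
 sg -1 T [ 0.4863 -0.0474  0.0514] d [ 0.0017  0.0004 -0.0172] rot [-0.14 -0.2  -0.21] 0.0 q [ -7.  29.  90. -13. 109.  75.] 0.0
```

>>> {"method": "play_rows", "body": {
  "series": [
    [[0.001,0,-0.005,-0.1,-0.2,-0.2,0],[0,0,-0.005,0,0,0,0],[0,0,-0.004,0,0,0,0],[0,0,0,0,0,0,0],[0,0,0,0,0,0,0]]
  ]
}}

```text
time: 52.55
tool_pos: [0.4866, -0.0476, 0.0558]
tool_rot: [0.031, 0.904, 0.065, -0.421]
contact_force: [0.3, 0.1, -3.6]
gripper_width: 0.665
grasp_force: 65.7
```

>>> {"method": "play_rows", "body": {
  "series": [
    [[0,0,-0.0015,0,0,0,0],[0,0,0,0,0,0,0],[0,0,0,0,0,0,0]]
  ]
}}

```text
time: 52.85
tool_pos: [0.4866, -0.0476, 0.0542]
tool_rot: [0.031, 0.904, 0.065, -0.421]
contact_force: [0.1, 0.1, -4.2]
gripper_width: 0.669
grasp_force: 65.7
```

>>> {"method": "play_rows", "body": {
  "series": [
    [[0,0,-0.0012,0,0,0,0],[0,0,0,0,0,0,0],[0,0,0,0,0,0,0]]
  ]
}}

```text
time: 53.15
tool_pos: [0.4865, -0.0476, 0.0529]
tool_rot: [0.031, 0.904, 0.065, -0.421]
contact_force: [-0.1, 0.2, -3.0]
gripper_width: 0.666
grasp_force: 65.7
```

>>> {"method": "play_rows", "body": {
  "series": [
    [[0,0,-0.001,0,0,0,0],[0,0,0,0,0,0,0],[0,0,0,0,0,0,0]]
  ]
}}

```text
time: 53.45
tool_pos: [0.4865, -0.0476, 0.0519]
tool_rot: [0.031, 0.904, 0.065, -0.421]
contact_force: [-0.1, 1.1, -3.8]
gripper_width: 0.667
grasp_force: 65.7
```

>>> {"method": "play_rows", "body": {
  "series": [
    [[0,0,-0.001,0,0,0,0],[0,0,0,0,0,0,0],[0,0,0,0,0,0,0]]
  ]
}}

```text
time: 53.75
tool_pos: [0.4867, -0.0476, 0.0513]
tool_rot: [0.031, 0.904, 0.065, -0.421]
contact_force: [1.0, -0.8, -0.6]
gripper_width: 0.67
grasp_force: 66.0
```

>>> {"method": "play_rows", "body": {
  "series": [
    [[0,0,-0.001,0,0,0,0],[0,0,0,0,0,0,0],[0,0,0,0,0,0,0]]
  ]
}}

```text
time: 54.05
tool_pos: [0.4868, -0.0476, 0.0512]
tool_rot: [0.031, 0.904, 0.065, -0.421]
contact_force: [0.2, 1.1, 5.2]
gripper_width: 0.665
grasp_force: 66.5
```

>>> {"method": "play_rows", "body": {
  "series": [
    [[0,0,-0.001,0,0,0,0],[0,0,0,0,0,0,0],[0,0,0,0,0,0,0]]
  ]
}}

```text
time: 54.35
tool_pos: [0.4869, -0.0476, 0.0511]
tool_rot: [0.031, 0.904, 0.065, -0.421]
contact_force: [-0.3, 1.0, 9.7]
gripper_width: 0.67
grasp_force: 67.0
```

>>> {"method": "play_rows", "body": {
  "series": [
    [[0,0,-0.001,0,0,0,0],[0,0,0,0,0,0,0],[0,0,0,0,0,0,0]]
  ]
}}

```text
time: 54.65
tool_pos: [0.487, -0.0476, 0.0512]
tool_rot: [0.031, 0.904, 0.065, -0.422]
contact_force: [-1.0, 0.1, 13.4]
gripper_width: 0.669
grasp_force: 67.2
```

Standing on the mat. Next: release, retreat, swing over and measure.

>>> {"method": "play_rows", "body": {
  "series": [
    [[0,0,0.001,0,0,0,0],[0,0,0,0,0,0,1],[0,0,0,0,0,0,1],[0,0,0,0,0,0,1],[0,0,0,0,0,0,1],[0.015,0.002,0.013,0,0,0,1],[0.03,0.004,0.026,0,0,0,1],[0.03,0.004,0.026,0,0,0,1],[0.01,0.002,0.04,0,0,0,1],[0,0,0.045,0,0,0,1]]
  ]
}}

```text
time: 55.65
tool_pos: [0.572, -0.0354, 0.1987]
tool_rot: [0.031, 0.904, 0.066, -0.422]
contact_force: [0.5, -1.1, -0.6]
gripper_width: 1.001
grasp_force: 0.0
```

>>> {"method": "play_rows", "body": {
  "series": [
    [[-0.014,-0.002,0.005,1.2,-8.2,0,1],[-0.014,-0.002,0.005,1.2,-8.2,0,1],[-0.014,-0.002,0.005,1.2,-8.2,0,1],[-0.014,-0.002,0,1.2,-8.2,0,1],[-0.014,-0.002,0,1.2,-8.2,0,1],[-0.014,-0.002,0,1.2,-8.2,0,1],[-0.014,-0.002,0,1.2,-8.2,0,1],[-0.014,-0.002,0,1.2,-8.2,0,1],[-0.014,-0.001,0,1.2,-8.2,0,1],[-0.014,-0.001,0,1.2,-8.2,0,1]]
  ]
}}

```text
time: 56.65
tool_pos: [0.4314, -0.0533, 0.2145]
tool_rot: [-0.02, 0.955, 0.07, 0.286]
contact_force: [-1.7, -0.6, 0.2]
gripper_width: 1.001
grasp_force: 0.0
```

>>> {"method": "play_rows", "body": {
  "series": [
    [[0,0,-0.01,0,-1.5,0,1],[0,0,-0.01,0,-1,0,1],[0,0,0,0,0,0,1]]
  ]
}}

```text
time: 56.95
tool_pos: [0.4307, -0.0533, 0.1916]
tool_rot: [-0.02, 0.95, 0.069, 0.303]
contact_force: [0.4, 0.8, -0.2]
gripper_width: 0.999
grasp_force: 0.0
```

```bash
python3 - <<'E'
from meas import *
P,e=ident();f=grab("scene");r=standing(f);print(r)
c=np.array(r[0])/1000
plan(8.3,35.5,[c[0]-.006,c[1]+.002,.0635],P=P,sgs=[-1])
E
```

```text
((490.02239990234375, -51.34653854370117), (35.05596923828125, 57.30730438232422), 8.343052864074707)
t 57.0 pos [ 0.4313 -0.0534  0.1929] g 1.0 0.0 F [ 0.5  1.2 -0.3]
 sg -1 T [ 0.4967 -0.0475  0.0456] d [ 0.0654  0.0059 -0.1473] rot [ 0.27 -0.13  0.04] 0.0 q [-24. -23. 140.  31.  37.  36.] 0.0
```

>>> {"method": "play_rows", "body": {
  "series": [
    [[-0.002,-0.002,-0.024,0.2,-0.1,0,1],[-0.0018,-0.002,-0.025,0,0,0,1],[0.0115,0.0017,-0.0163,0,0,0,1],[0.0115,0.0017,-0.0163,0,0,0,1],[0.0115,0.0017,-0.0163,0,0,0,1],[0.0115,0.0017,-0.0163,0,0,0,1],[0.0115,0.0017,-0.0163,0,0,0,1],[0.0112,0.0017,-0.0163,0,0,0,1],[0,0,0,0,0,0,1]]
  ]
}}

```text
time: 57.9
tool_pos: [0.4963, -0.046, 0.044]
tool_rot: [-0.023, 0.951, 0.07, 0.301]
contact_force: [-0.3, 0.4, -0.3]
gripper_width: 1.0
grasp_force: 0.0
```

>>> {"method": "play_rows", "body": {
  "series": [
    [[0,0,0,0,0,0,0],[0,0,0,0,0,0,0],[0,0,0,0,0,0,0],[0,0,0,0,0,0,0],[0,0,0,0,0,0,0],[0,0,0,0,0,0,0]]
  ]
}}

```text
time: 58.5
tool_pos: [0.4971, -0.0477, 0.0485]
tool_rot: [-0.02, 0.949, 0.069, 0.306]
contact_force: [-3.2, -0.2, 6.4]
gripper_width: 0.667
grasp_force: 65.9
```

>>> {"method": "play_rows", "body": {
  "series": [
    [[0,0,0.02,0,0,0,0],[0,0,0.04,0,0,0,0],[0,0,0.04,0,0,0,0],[0,0,0.04,0,0,0,0],[0,0,0,0,0,0,0],[0,0,0,0,0,0,0]]
  ]
}}

```text
time: 59.1
tool_pos: [0.4958, -0.0474, 0.1864]
tool_rot: [-0.021, 0.95, 0.069, 0.304]
contact_force: [-0.6, 0.2, -4.1]
gripper_width: 0.669
grasp_force: 66.3
```

>>> {"method": "play_rows", "body": {
  "series": [
    [[0,0.021,0,-0.7,4.94,0,0],[0,0.021,0,-0.7,4.94,0,0],[0,0.021,0,-0.7,4.94,0,0],[0,0.021,0,-0.7,4.94,0,0],[0,0.021,0,-0.7,4.94,0,0],[0,0.021,0,-0.7,4.94,0,0],[0,0.021,0,-0.7,4.94,0,0],[0,0.021,0,-0.7,4.94,0,0],[0,0.021,0,-0.7,4.94,0,0],[0,0.021,0,-0.7,4.94,0,0]]
  ]
}}

```text
time: 60.1
tool_pos: [0.4948, 0.1633, 0.1834]
tool_rot: [0.009, 0.989, 0.072, -0.129]
contact_force: [0.6, -0.2, -4.1]
gripper_width: 0.673
grasp_force: 66.0
```

>>> {"method": "play_rows", "body": {
  "series": [
    [[0,0.021,0,-0.7,4.94,0,0],[0,0.021,0,-0.7,4.94,0,0],[0,0.021,0,-0.7,4.94,0,0],[0,0,-0.03,0,0,0,0],[0,0,-0.04,0,0,0,0],[0,0,-0.03,0,0,0,0],[0,0,0,0,0,0,0],[0,0,0,0,0,0,0]]
  ]
}}

```text
time: 60.9
tool_pos: [0.4948, 0.2251, 0.085]
tool_rot: [0.018, 0.964, 0.07, -0.254]
contact_force: [0.3, 0.3, -2.8]
gripper_width: 0.673
grasp_force: 65.9
```

```bash
python3 - <<'E'
from kin import *
P,e=ident();dk();place(.055,-.046,.0185,-29.5,P=P)
E
```

```text
t 60.9 deck TCP [ 0.0533 -0.0461  0.0447] F deck [-0.9  0.3 -2.6] g 0.673 M deck [-0.02 -0.61 -0.05]
t 60.9 pos [0.4948 0.2251 0.085 ] g 0.673 65.9 F [ 0.3  0.3 -2.8]
 sg -1 T [0.5072 0.227  0.062 ] d [ 0.0124  0.0019 -0.023 ] rot [-0.08 -0.07  0.02] 0.0 q [15. 22. 91.  3. 96. 96.] 0.0
 TCP in deck [ 0.0533 -0.0461  0.0447]
```

>>> {"method": "play_rows", "body": {
  "series": [
    [[0.006,0.001,-0.0115,0,0,0,0],[0.006,0.001,-0.0115,0,0,0,0],[0,0,0,0,0,0,0],[0,0,0,0,0,0,0]]
  ]
}}

```text
time: 61.3
tool_pos: [0.5087, 0.2276, 0.0642]
tool_rot: [0.017, 0.965, 0.07, -0.252]
contact_force: [0.3, -0.3, -4.0]
gripper_width: 0.672
grasp_force: 66.0
```

>>> {"method": "play_rows", "body": {
  "series": [
    [[0.0006,0.0001,-0.0014,0,0,0,0],[0.0003,0.0001,-0.0007,0,0,0,0],[0,0,0,0,0,0,0],[0,0,0,0,0,0,0]]
  ]
}}

```text
time: 61.7
tool_pos: [0.5094, 0.2278, 0.0623]
tool_rot: [0.017, 0.965, 0.07, -0.252]
contact_force: [-0.1, 0.8, -4.3]
gripper_width: 0.671
grasp_force: 66.0
```

>>> {"method": "play_rows", "body": {
  "series": [
    [[0.0005,0.0001,-0.001,0,0,0,0],[0,0,0,0,0,0,0],[0,0,0,0,0,0,0]]
  ]
}}

```text
time: 62.0
tool_pos: [0.5098, 0.2279, 0.061]
tool_rot: [0.017, 0.965, 0.07, -0.252]
contact_force: [0.8, 0.3, -3.4]
gripper_width: 0.673
grasp_force: 66.0
```

```bash
python3 -c "
from kin import *
dk()"
```

```text
t 62.0 deck TCP [ 0.057  -0.0456  0.0165] F deck [-0.7  0.2 -3.5] g 0.673 M deck [-0.03 -0.57  0.01]
```

>>> {"method": "play_rows", "body": {
  "series": [
    [[0.0005,0.0001,-0.001,0,0,0,0],[0,0,0,0,0,0,0],[0,0,0,0,0,0,0]]
  ]
}}

```text
time: 62.3
tool_pos: [0.5103, 0.228, 0.06]
tool_rot: [0.017, 0.965, 0.07, -0.252]
contact_force: [0.1, -0.3, -4.0]
gripper_width: 0.665
grasp_force: 66.0
```

>>> {"method": "play_rows", "body": {
  "series": [
    [[0.0005,0.0001,-0.001,0,0,0,0],[0,0,0,0,0,0,0],[0,0,0,0,0,0,0]]
  ]
}}

```text
time: 62.6
tool_pos: [0.5108, 0.2281, 0.059]
tool_rot: [0.017, 0.965, 0.07, -0.252]
contact_force: [0.3, -0.2, -3.5]
gripper_width: 0.67
grasp_force: 66.0
```

>>> {"method": "play_rows", "body": {
  "series": [
    [[0.0005,0.0001,-0.001,0,0,0,0],[0,0,0,0,0,0,0],[0,0,0,0,0,0,0]]
  ]
}}

```text
time: 62.9
tool_pos: [0.5111, 0.2282, 0.0587]
tool_rot: [0.017, 0.965, 0.07, -0.253]
contact_force: [-2.7, -1.3, 2.2]
gripper_width: 0.671
grasp_force: 66.4
```

```bash
python3 -c "
from kin import *
dk()"
```

```text
t 62.9 deck TCP [ 0.0573 -0.0455  0.0138] F deck [-1.6 -0.9  3.2] g 0.671 M deck [0.1  0.28 0.06]
```

Contact with the plate. I'll slide the block down to the ledge, which I expect at about x = 0.0455.

>>> {"method": "play_rows", "body": {
  "series": [
    [[-0.0015,-0.0002,-0.0015,0,0,0,0],[-0.0018,-0.0003,-0.0008,0,0,0,0],[-0.0018,-0.0003,-0.0008,0,0,0,0],[-0.0018,-0.0003,-0.0008,0,0,0,0],[-0.0018,-0.0003,-0.0008,0,0,0,0],[0,0,0,0,0,0,0],[0,0,0,0,0,0,0]]
  ]
}}

```text
time: 63.6
tool_pos: [0.5035, 0.2272, 0.055]
tool_rot: [0.017, 0.965, 0.07, -0.251]
contact_force: [-0.9, -0.8, 5.6]
gripper_width: 0.671
grasp_force: 67.0
```

>>> {"method": "play_rows", "body": {
  "series": [
    [[-0.0009,-0.0001,-0.0004,0,0,0,0],[-0.0009,-0.0001,-0.0004,0,0,0,0],[-0.0009,-0.0001,-0.0004,0,0,0,0],[0,0,0,0,0,0,0]]
  ]
}}

```text
time: 64.0
tool_pos: [0.5015, 0.227, 0.0542]
tool_rot: [0.017, 0.965, 0.07, -0.251]
contact_force: [0.8, -0.7, 6.1]
gripper_width: 0.671
grasp_force: 67.0
```

```bash
python3 -c "
from kin import *
dk()"
```

```text
t 64.0 deck TCP [ 0.0466 -0.0453  0.0138] F deck [ 3.2 -0.8  5.2] g 0.671 M deck [0.16 0.36 0.06]
```

>>> {"method": "play_rows", "body": {
  "series": [
    [[-0.0009,-0.0001,-0.0004,0,0,0,0],[0,0,0,0,0,0,0],[0,0,0,0,0,0,0]]
  ]
}}

```text
time: 64.3
tool_pos: [0.5015, 0.2269, 0.0542]
tool_rot: [0.017, 0.966, 0.07, -0.25]
contact_force: [2.8, 0.7, 6.1]
gripper_width: 0.669
grasp_force: 67.2
```

```bash
python3 -c "
from kin import *
dk()"
```

```text
t 64.3 deck TCP [ 0.0465 -0.0453  0.0139] F deck [5.2 0.3 4.4] g 0.669 M deck [0.11 0.16 0.13]
```

>>> {"method": "play_rows", "body": {
  "series": [
    [[0,0,0,0,0,0,1],[0,0,0,0,0,0,1],[0,0,0,0,0,0,1],[0,0,0,0,0,0,1],[0.005,0.001,0.009,0,0,0,1],[0.015,0.002,0.026,0,0,0,1],[0.02,0.003,0.035,0,0,0,1],[0.02,0.003,0.035,0,0,0,1],[0.01,0,0.03,0,0,0,1],[0,0,0,0,0,0,1]]
  ]
}}

```text
time: 65.3
tool_pos: [0.573, 0.236, 0.1932]
tool_rot: [0.016, 0.966, 0.07, -0.247]
contact_force: [0.2, -0.0, 0.7]
gripper_width: 0.999
grasp_force: 0.0
```

```bash
python3 - <<'E'
from meas import *
f=grab("scene");x0,y0,x1,y1=255,145,345,225
im=cv2.resize(f["frame"][y0:y1,x0:x1],None,fx=6,fy=6,interpolation=cv2.INTER_CUBIC);cv2.imwrite("pics/w.png",im)
for th in (185,195,205):
    m=(im.max(2)>th).astype(np.uint8)*255;m=cv2.morphologyEx(m,cv2.MORPH_CLOSE,np.ones((25,25)))
    cs,_=cv2.findContours(m,cv2.RETR_EXTERNAL,cv2.CHAIN_APPROX_NONE);c=max(cs,key=cv2.contourArea)
    X=np.array([onz(f,(x0+(u+.5)/6-.5,y0+(v+.5)/6-.5),.039)[:2] for u,v in cv2.convexHull(c)[:,0]]);print(th,cv2.minAreaRect((X*1000).astype(np.float32)))
plan(-109,0,[.49,-.209,.03])
E
```

```text
185 ((481.63641357421875, -210.12948608398438), (100.13973999023438, 75.7690200805664), 68.06029510498047)
195 ((488.3107604980469, -212.65744018554688), (97.98326873779297, 58.85019302368164), 68.89568328857422)
205 ((489.562744140625, -209.83013916015625), (90.07142639160156, 57.75200271606445), 68.99069213867188)
t 65.35 pos [0.5713 0.2358 0.1902] g 1.0 0.0 F [ 0.4  0.9 -0.1]
 sg 1 T [ 0.49  -0.209  0.008] d [-0.0813 -0.4448 -0.1822] rot [ 19.25 -23.48  61.31] 68.0 q [0. 0. 0. 0. 0. 0.] 0
 sg -1 T [ 0.49  -0.209  0.008] d [-0.0813 -0.4448 -0.1822] rot [ -26.69  -21.88 -114.4 ] 119.0 q [0. 0. 0. 0. 0. 0.] 0
```

View pics/w.png

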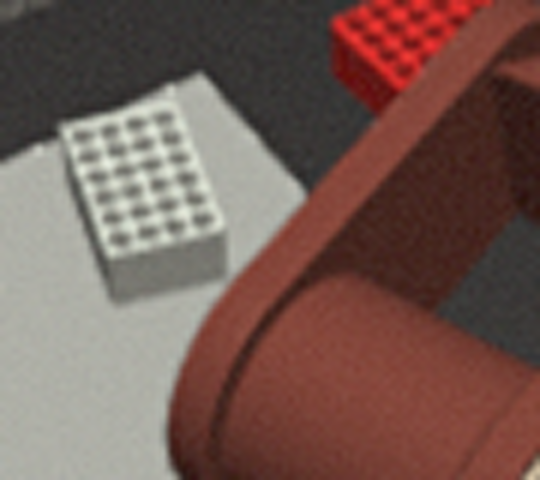

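The last block has wells up, at about (145,190) in the crop. It measures (0.4896, -0.2098) at yaw 69° and 90 × 58 mm.

```bash
python3 - <<'E'
from meas import *
P,_=ident();plan(69,0,[.4896,-.2098,.012],0,P,[-1])
s,t,R=st(False);v=Rn.from_matrix(tool(69,0,-1)@R.as_matrix().T).as_rotvec(degrees=True);print(v/14)
v=Rn.from_matrix(tool(8.3,25,-1)@tool(69,0,-1).T).as_rotvec(degrees=True);print(v,v/14)
T=DO+DM@[.055,-.138,.03];q,e=ik(T,tool(8.3,25,-1),s["joint_pos"],P);print(T,np.degrees(q).round(0),e)
E
```

```text
t 65.35 pos [0.5713 0.2358 0.1902] g 1.0 0.0 F [ 0.4  0.9 -0.1]
 sg -1 T [ 0.4896 -0.2098  0.012 ] d [-0.0817 -0.4456 -0.1782] rot [ 18.78 -23.74  59.36] 67.0 q [-31.   5. 113.  -0.  62. -10.] 0.0
[ 1.3413759  -1.69550858  4.24011736]
[ 16.35867288 -20.45551862 -59.69673595] [ 1.16847663 -1.46110847 -4.26405257]
[0.51570023 0.13531093 0.07243324] [  6. -16. 129.   1.  42.  87.] 2.4623653757954315e-14
```

>>> {"method": "play_rows", "body": {
  "series": [
    [[-0.0058,-0.0318,0,1.34,-1.7,4.24,1],[-0.0058,-0.0318,0,1.34,-1.7,4.24,1],[-0.0058,-0.0318,0,1.34,-1.7,4.24,1],[-0.0058,-0.0318,0,1.34,-1.7,4.24,1],[-0.0058,-0.0318,0,1.34,-1.7,4.24,1],[-0.0058,-0.0318,0,1.34,-1.7,4.24,1],[-0.0058,-0.0318,0,1.34,-1.7,4.24,1],[-0.0058,-0.0318,-0.01,1.34,-1.7,4.24,1],[-0.0058,-0.0318,-0.01,1.34,-1.7,4.24,1],[-0.0058,-0.0318,-0.01,1.34,-1.7,4.24,1]]
  ]
}}

```text
time: 66.35
tool_pos: [0.5095, -0.0833, 0.1548]
tool_rot: [0.006, 0.895, 0.439, -0.078]
contact_force: [0.1, -1.3, -0.9]
gripper_width: 0.996
grasp_force: 0.0
```

>>> {"method": "play_rows", "body": {
  "series": [
    [[-0.0058,-0.0318,-0.01,1.34,-1.7,4.24,1],[-0.0058,-0.0318,-0.01,1.34,-1.7,4.24,1],[-0.0058,-0.0318,-0.01,1.34,-1.7,4.24,1],[-0.0058,-0.0318,-0.01,1.34,-1.7,4.24,1],[0,0,-0.02,0,0,0,1],[0,0,0,0,0,0,1],[0,0,0,0,0,0,1]]
  ]
}}

```text
time: 67.05
tool_pos: [0.4867, -0.2089, 0.0954]
tool_rot: [0.001, 0.824, 0.566, -0.003]
contact_force: [0.1, 0.7, -0.0]
gripper_width: 0.999
grasp_force: 0.0
```

```bash
python3 - <<'E'
from meas import *
plan(69,0,[.4896,-.2098,.012],0,None,[-1])
E
```

```text
t 67.05 pos [ 0.4867 -0.2089  0.0954] g 0.999 0.0 F [ 0.1  0.7 -0. ]
 sg -1 T [ 0.4896 -0.2098  0.012 ] d [ 0.0029 -0.0009 -0.0834] rot [ 0.25 -0.2   0.01] 0.0 q [0. 0. 0. 0. 0. 0.] 0
```

>>> {"method": "play_rows", "body": {
  "series": [
    [[0.0029,-0.0009,-0.02,0.2,-0.2,0,1],[0,0,-0.03,0,0,0,1],[0,0,-0.03,0,0,0,1],[0,0,-0.003,0,0,0,1],[0,0,0,0,0,0,1],[0,0,0,0,0,0,0],[0,0,0,0,0,0,0],[0,0,0,0,0,0,0],[0,0,0,0,0,0,0],[0,0,0,0,0,0,0]]
  ]
}}

```text
time: 68.05
tool_pos: [0.4926, -0.2116, 0.0163]
tool_rot: [0.004, 0.824, 0.566, 0.001]
contact_force: [1.2, 0.7, 6.5]
gripper_width: 0.659
grasp_force: 67.0
```

```bash
python3 -c "
from kin import *
plan(69,0,[.4896,-.2098,.012],0,None,[-1])"
```

```text
t 68.05 pos [ 0.4926 -0.2116  0.0163] g 0.659 67.0 F [1.2 0.7 6.5]
 sg -1 T [ 0.4896 -0.2098  0.012 ] d [-0.003   0.0018 -0.0043] rot [0.26 0.37 0.01] 0.0 q [0. 0. 0. 0. 0. 0.] 0
```

>>> {"method": "play_rows", "body": {
  "series": [
    [[0,0,0,0,0,0,0],[0,0,0.02,0,0,0,0],[0,0,0.04,0,0,0,0],[0,0,0.04,0,0,0,0],[0,0,0.04,0,0,0,0],[0,0,0.03,0,0,0,0],[0,0,0,0,0,0,0]]
  ]
}}

```text
time: 68.75
tool_pos: [0.4934, -0.2123, 0.1898]
tool_rot: [0.007, 0.824, 0.566, 0.003]
contact_force: [0.1, -0.5, -2.5]
gripper_width: 0.667
grasp_force: 66.2
```

>>> {"method": "play_rows", "body": {
  "series": [
    [[0.0007,0.0245,0,1.17,-1.46,-4.26,0],[0.0007,0.0245,0,1.17,-1.46,-4.26,0],[0.0007,0.0245,0,1.17,-1.46,-4.26,0],[0.0007,0.0245,0,1.17,-1.46,-4.26,0],[0.0007,0.0245,0,1.17,-1.46,-4.26,0],[0.0007,0.0245,0,1.17,-1.46,-4.26,0],[0.0007,0.0245,0,1.17,-1.46,-4.26,0],[0.0007,0.0245,0,1.17,-1.46,-4.26,0],[0.0007,0.0245,0,1.17,-1.46,-4.26,0],[0.0007,0.0245,0,1.17,-1.46,-4.26,0]]
  ]
}}

```text
time: 69.75
tool_pos: [0.4962, 0.0352, 0.1809]
tool_rot: [-0.011, 0.963, 0.22, 0.157]
contact_force: [-0.0, 0.1, -3.4]
gripper_width: 0.665
grasp_force: 66.1
```

>>> {"method": "play_rows", "body": {
  "series": [
    [[0.0007,0.0245,0,1.17,-1.46,-4.26,0],[0.0007,0.0245,0,1.17,-1.46,-4.26,0],[0.0007,0.0245,0,1.17,-1.46,-4.26,0],[0.0007,0.0245,0,1.17,-1.46,-4.26,0],[0,0,-0.03,0,0,0,0],[0,0,-0.03,0,0,0,0],[0,0,0,0,0,0,0],[0,0,0,0,0,0,0]]
  ]
}}

```text
time: 70.55
tool_pos: [0.4991, 0.1321, 0.1217]
tool_rot: [-0.014, 0.974, 0.071, 0.213]
contact_force: [0.1, -0.1, -1.9]
gripper_width: 0.662
grasp_force: 66.0
```

```bash
python3 - <<'E'
from kin import *
P,e=ident();place(.055,-.138,.018,25,P=P)
E
```

```text
t 70.55 pos [0.4991 0.1321 0.1217] g 0.662 66.0 F [ 0.1 -0.1 -1.9]
 sg -1 T [0.5207 0.136  0.0616] d [ 0.0216  0.004  -0.0601] rot [ 0.2  -0.29  0.05] 0.0 q [  6. -14. 128.   1.  41.  87.] 0.0
 TCP in deck [ 0.0605 -0.1388  0.0817]
```

>>> {"method": "play_rows", "body": {
  "series": [
    [[0.0072,0.0013,-0.02,0.2,-0.3,0,0],[0.0072,0.0013,-0.02,0,0,0,0],[0.0072,0.0013,-0.019,0,0,0,0],[0,0,0,0,0,0,0],[0,0,0,0,0,0,0]]
  ]
}}

```text
time: 71.05
tool_pos: [0.523, 0.1361, 0.0662]
tool_rot: [-0.016, 0.973, 0.07, 0.219]
contact_force: [0.4, -0.1, -2.0]
gripper_width: 0.662
grasp_force: 65.9
```

>>> {"method": "play_rows", "body": {
  "series": [
    [[0.0006,0.0001,-0.0014,0,0,0,0],[0,0,0,0,0,0,0],[0,0,0,0,0,0,0]]
  ]
}}

```text
time: 71.35
tool_pos: [0.5233, 0.1363, 0.0646]
tool_rot: [-0.016, 0.973, 0.07, 0.219]
contact_force: [0.6, -0.2, -2.5]
gripper_width: 0.666
grasp_force: 65.9
```

>>> {"method": "play_rows", "body": {
  "series": [
    [[0.0005,0.0001,-0.001,0,0,0,0],[0,0,0,0,0,0,0],[0,0,0,0,0,0,0]]
  ]
}}

```text
time: 71.65
tool_pos: [0.5232, 0.1364, 0.0623]
tool_rot: [-0.016, 0.973, 0.07, 0.218]
contact_force: [0.1, -0.3, -3.1]
gripper_width: 0.661
grasp_force: 65.9
```

```bash
python3 -c "
from kin import *
dk()"
```

```text
t 71.65 deck TCP [ 0.0576 -0.138   0.0177] F deck [-1.3 -0.3 -2.9] g 0.661 M deck [-0.01  0.37  0.01]
```

>>> {"method": "play_rows", "body": {
  "series": [
    [[0.0006,0.0001,-0.0014,0,0,0,0],[0.0003,0,-0.0007,0,0,0,0],[0,0,0,0,0,0,0],[0,0,0,0,0,0,0]]
  ]
}}

```text
time: 72.05
tool_pos: [0.5241, 0.1365, 0.0601]
tool_rot: [-0.016, 0.973, 0.07, 0.218]
contact_force: [0.2, 0.1, -2.6]
gripper_width: 0.665
grasp_force: 65.9
```

>>> {"method": "play_rows", "body": {
  "series": [
    [[0.0005,0.0001,-0.001,0,0,0,0],[0,0,0,0,0,0,0],[0,0,0,0,0,0,0]]
  ]
}}

```text
time: 72.35
tool_pos: [0.5246, 0.1366, 0.0592]
tool_rot: [-0.016, 0.973, 0.07, 0.218]
contact_force: [0.6, -0.5, -3.1]
gripper_width: 0.662
grasp_force: 65.9
```

>>> {"method": "play_rows", "body": {
  "series": [
    [[0.0005,0.0001,-0.001,0,0,0,0],[0,0,0,0,0,0,0],[0,0,0,0,0,0,0]]
  ]
}}

```text
time: 72.65
tool_pos: [0.5251, 0.1367, 0.0582]
tool_rot: [-0.016, 0.973, 0.07, 0.218]
contact_force: [0.1, 0.3, -2.0]
gripper_width: 0.662
grasp_force: 65.9
```

>>> {"method": "play_rows", "body": {
  "series": [
    [[0.0005,0.0001,-0.001,0,0,0,0],[0,0,0,0,0,0,0],[0,0,0,0,0,0,0]]
  ]
}}

```text
time: 72.95
tool_pos: [0.5256, 0.1368, 0.0579]
tool_rot: [-0.015, 0.973, 0.07, 0.218]
contact_force: [-7.1, -0.1, 4.4]
gripper_width: 0.67
grasp_force: 67.2
```

```bash
python3 -c "
from kin import *
dk()"
```

```text
t 72.95 deck TCP [ 0.0579 -0.138   0.0126] F deck [-4.5  0.9  7. ] g 0.67 M deck [-0.2   0.98 -0.06]
```

>>> {"method": "play_rows", "body": {
  "series": [
    [[-0.0018,-0.0003,-0.0008,0,0,0,0],[-0.0018,-0.0003,-0.0008,0,0,0,0],[-0.0018,-0.0003,-0.0008,0,0,0,0],[-0.0018,-0.0003,-0.0008,0,0,0,0],[-0.0018,-0.0003,-0.0008,0,0,0,0],[0,0,0,0,0,0,0],[0,0,0,0,0,0,0]]
  ]
}}

```text
time: 73.65
tool_pos: [0.517, 0.1353, 0.0539]
tool_rot: [-0.016, 0.973, 0.07, 0.218]
contact_force: [-0.8, 0.2, 5.1]
gripper_width: 0.663
grasp_force: 67.1
```

>>> {"method": "play_rows", "body": {
  "series": [
    [[-0.0009,-0.0001,-0.0004,0,0,0,0],[-0.0009,-0.0001,-0.0004,0,0,0,0],[0,0,0,0,0,0,0],[0,0,0,0,0,0,0]]
  ]
}}

```text
time: 74.05
tool_pos: [0.5153, 0.1352, 0.0531]
tool_rot: [-0.016, 0.973, 0.07, 0.219]
contact_force: [-0.4, -0.1, 5.8]
gripper_width: 0.665
grasp_force: 67.1
```

```bash
python3 -c "
from kin import *
dk()"
```

```text
t 74.05 deck TCP [ 0.0465 -0.1381  0.0127] F deck [ 2.1 -0.1  5.4] g 0.665 M deck [-0.15  0.07  0.03]
```

>>> {"method": "play_rows", "body": {
  "series": [
    [[-0.0009,-0.0001,-0.0004,0,0,0,0],[0,0,0,0,0,0,0],[0,0,0,0,0,0,0]]
  ]
}}

```text
time: 74.35
tool_pos: [0.5144, 0.135, 0.0527]
tool_rot: [-0.016, 0.973, 0.07, 0.219]
contact_force: [-0.5, -0.4, 5.8]
gripper_width: 0.661
grasp_force: 67.1
```

```bash
python3 -c "
from kin import *
dk()"
```

```text
t 74.35 deck TCP [ 0.0455 -0.1381  0.0127] F deck [ 1.9 -0.4  5.5] g 0.661 M deck [-0.17  0.06  0.05]
```

>>> {"method": "play_rows", "body": {
  "series": [
    [[-0.0009,-0.0001,-0.0004,0,0,0,0],[-0.0009,-0.0001,-0.0004,0,0,0,0],[0,0,0,0,0,0,0],[0,0,0,0,0,0,0]]
  ]
}}

```text
time: 74.75
tool_pos: [0.5125, 0.1348, 0.0518]
tool_rot: [-0.016, 0.973, 0.07, 0.218]
contact_force: [-0.1, 0.7, 5.8]
gripper_width: 0.664
grasp_force: 67.1
```

>>> {"method": "play_rows", "body": {
  "series": [
    [[-0.0009,-0.0001,-0.0004,0,0,0,0],[0,0,0,0,0,0,0],[0,0,0,0,0,0,0]]
  ]
}}

```text
time: 75.05
tool_pos: [0.5116, 0.1347, 0.0514]
tool_rot: [-0.016, 0.973, 0.07, 0.218]
contact_force: [0.1, 0.8, 5.8]
gripper_width: 0.664
grasp_force: 67.1
```

```bash
python3 -c "
from kin import *
dk()"
```

```text
t 75.05 deck TCP [ 0.0424 -0.138   0.0127] F deck [2.6 0.8 5.2] g 0.664 M deck [-0.11  0.07  0.09]
```

>>> {"method": "play_rows", "body": {
  "series": [
    [[-0.0009,-0.0001,-0.0004,0,0,0,0],[-0.0009,-0.0001,-0.0004,0,0,0,0],[0,0,0,0,0,0,0],[0,0,0,0,0,0,0]]
  ]
}}

```text
time: 75.45
tool_pos: [0.5097, 0.1345, 0.0505]
tool_rot: [-0.016, 0.973, 0.07, 0.218]
contact_force: [-0.8, 0.3, 5.3]
gripper_width: 0.662
grasp_force: 67.1
```

```bash
python3 -c "
from kin import *
dk()"
```

```text
t 75.45 deck TCP [ 0.0403 -0.1379  0.0126] F deck [1.6 0.4 5.1] g 0.662 M deck [-0.1   0.03  0.04]
```

>>> {"method": "play_rows", "body": {
  "series": [
    [[-0.0009,-0.0001,-0.0004,0,0,0,0],[0,0,0,0,0,0,0],[0,0,0,0,0,0,0]]
  ]
}}

```text
time: 75.75
tool_pos: [0.5096, 0.1345, 0.0506]
tool_rot: [-0.016, 0.973, 0.07, 0.219]
contact_force: [4.3, 0.6, 4.5]
gripper_width: 0.658
grasp_force: 66.6
```

```bash
python3 -c "
from kin import *
dk()"
```

```text
t 75.75 deck TCP [ 0.0402 -0.1379  0.0129] F deck [ 5.8 -0.   2.2] g 0.658 M deck [-0.09 -0.64  0.12]
```

>>> {"method": "play_rows", "body": {
  "series": [
    [[0,0,0,0,0,0,1],[0,0,0,0,0,0,1],[0,0,0,0,0,0,1],[0,0,0,0,0,0,1],[-0.004,-0.001,0.009,0,0,0,1],[-0.012,-0.002,0.027,0,0,0,1],[-0.012,-0.002,0.027,0,0,0,1],[-0.008,0,0.04,0,0,0,1],[0,-0.03,0.04,0,0,0,1],[0,-0.03,0.02,0,0,0,1]]
  ]
}}

```text
time: 76.75
tool_pos: [0.4734, 0.0696, 0.2173]
tool_rot: [-0.016, 0.973, 0.072, 0.221]
contact_force: [-0.2, -0.6, 0.8]
gripper_width: 0.998
grasp_force: 0.0
```

>>> {"method": "play_rows", "body": {
  "series": [
    [[0,-0.035,0,0,0,0,1],[0,-0.035,0,0,0,0,1],[0,-0.035,0,0,0,0,1],[0,-0.035,0,0,0,0,1],[0,-0.035,0,0,0,0,1],[0,0,0,0,0,0,1]]
  ]
}}

```text
time: 77.35
tool_pos: [0.472, -0.1091, 0.2123]
tool_rot: [-0.015, 0.974, 0.067, 0.217]
contact_force: [-0.6, 0.6, -0.2]
gripper_width: 1.0
grasp_force: 0.0
```

```bash
python3 - <<'E'
from meas import *
import pickle
f=grab("scene");pickle.dump(f,open("fe.pkl","wb"));cv2.imwrite("pics/end.png",cv2.resize(f["frame"][225:355,310:470],None,fx=4.6,fy=4.6,interpolation=cv2.INTER_CUBIC))
dk()
E
```

```text
t 77.4 deck TCP [ 0.0432 -0.3717  0.1897] F deck [-0.8  0.8 -0.1] g 0.997 M deck [-0.    0.17  0.  ]
```

View pics/end.png

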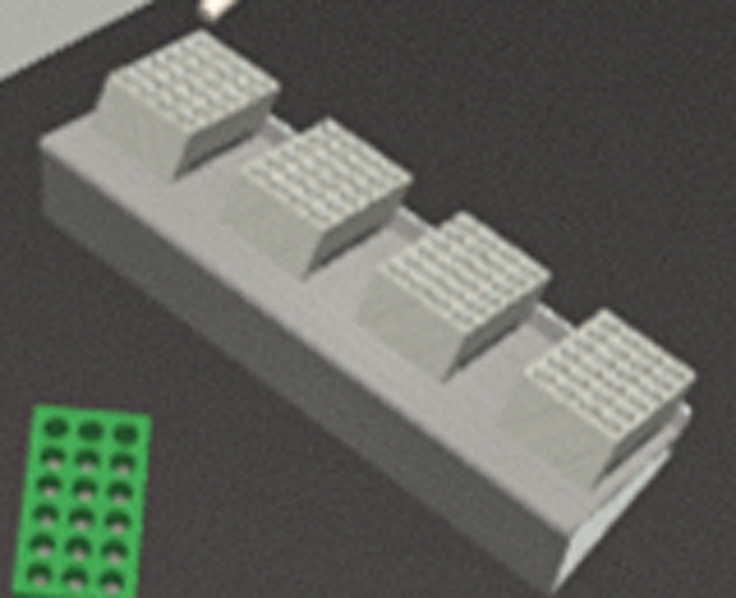

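All four blocks sit on the stand with wells up, with tops centred near (195,82), (318,180), (462,275) and (608,378). I'll check the alignment numerically.

```bash
python3 - <<'E'
from meas import *
import pickle
f=pickle.load(open("fe.pkl","rb"));c2=lambda p:(310+(p[0]+.5)/4.6-.5,225+(p[1]+.5)/4.6-.5)
for C in ([(110,73),(203,32),(279,88),(186,132)],[(237,172),(328,118),(411,180),(319,232)],[(376,266),(463,212),(549,275),(459,333)],[(523,373),(605,310),(694,376),(612,440)]):
    Q=np.array([(onplane(f,c2(p),DO+DM[:,2]*.036,DM[:,2])-DO)@DM for p in C])[:,:2]
    l=Q[0]+Q[3]-Q[1]-Q[2];print(Q.mean(0).round(4),"len",np.linalg.norm(l)/2,"yaw",np.degrees(np.arctan2(l[1],l[0])).round(1),"ends x",Q[1:3,0].round(4))
# tub: rack still upright? bright mask centroid
im=f["frame"][90:170,185:285];m=(im.max(2)>190);v,u=np.nonzero(m);print("rack px",len(u),onz(f,(185+u.mean(),90+v.mean()),.051)[:2].round(3))
for r in blocks(f): print("left on mat",r)
E
```

```text
[ 0.0442 -0.141 ] len 0.08760360332434007 yaw -1.3 ends x [-0.0006  0.0015]
[ 0.0454 -0.0482] len 0.09243927319189296 yaw 0.1 ends x [-0.0023  0.0007]
[0.0433 0.0432] len 0.0907138716681014 yaw -1.2 ends x [-0.0031 -0.0011]
[0.042  0.1356] len 0.09032443700243281 yaw -0.6 ends x [-0.0045 -0.0018]
rack px 470 [ 0.474 -0.452]
```

```bash
python3 -c "
from plant import manip
print(manip.job_done())"
```

```text
the job is handed in; nothing more can be done
None
```

The job is handed in, but no verdict came back: the rack stands in the wash tub and all four blocks are on the stand, wells up and against the ledge, in line to within about 1° and 2 mm in the last picture.

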